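# Roll the long sample tube out of its mixer clips and latch it into the transport case

## Robot

A 7-joint arm with a two-finger parallel gripper is mounted at the origin on the work surface. World frame = base frame: x ahead of the robot, y to its left, z up, the work surface at z = 0. Lengths are in m, angles in rad, forces in N, time in s.
With the tool pointing down it reaches from about 0.425 to 1.025 m from the base axis. Payload 3.6 kg.
Tool frame: the origin (TCP) lies on the centre line of the jaws, within the pads' length; the fingertips stand 8 mm ahead of it and the grasp point (between the pads) lies 11 mm behind it; z points along the fingers, y is the line along which they close (so a half turn about z gives the same grasp; the last joint's range is limited). The gripper opens to 85 mm and grips with 20 to 120 N. Pads are 22 mm wide; open, the fingers measure 114 mm over their backs; the gripper's body (76 mm by 85 mm) begins 54 mm behind the grasp point. The pads swing forward as they close: fully open they stand 13 mm farther back than shut.
Start: joints at [-1.44, 0.591, 0.048, 1.609, -0.033, 0.943, -0.034], TCP at [0.161, 0.707, 0.239] pointing down, gripper open.
Joint ranges: [-2.69, 2.69], [-0.47, 2.24], [-1.27, 1.36], [0.19, 2.51], [-1.53, 4.68], [0.08, 2.07], [-3.09, 3.09]. Speed limits (rad/s): [2.57, 2.57, 3.14, 3.14, 3.14, 3.14, 3.14].

## Interface

Orientations are given as a unit quaternion [x, y, z, w].
In Python, from workcell import bot gives the robot as it stands. The module is installed in compiled form; this text tells all that it offers.
- The arm moves only by the shell command python3 -m pendant 'ROWS' [FORCE]. ROWS is JSON, a list of rows, each an object of numbers: "x", "y", "z": the shift along the tool's x, y, z in mm; "rx", "ry", "rz": the turn, a rotation vector about the tool's x, y, z in rad; "fingers": the closure, from 0 (fully open) to 1 (shut). A call has 1 to 20 rows; each row shifts and turns the commanded pose from where the row before left it, along the tool's axes as they then stand; what a row does not reach is not made up. A row lasts 1/12 s, in which the tool goes at most 41.7 mm and 7.16 degrees, less where a joint would pass 70% of its speed; a pose out of reach is approached as far as the arm can. A call with a gripper value outside its range is refused whole. The fingers move at their own pace and stop on an object; FORCE is the grip in N (left out, the last holds). Time passes only in rows, so rows that do not move let the fingers close. It gives the time, the measured TCP pose, the force, the opening and the grip force at its end, in the units of the state.
- bot.sense(): the state, without advancing time (a new reading comes with each control period).
- bot.capture(name): name is "side" or "top"; returns (picture, depth): 384x512x3 uint8, red, green, blue; 384x512 float32, m along the optical axis (not along the pixel's ray), 0 where there is no reading.
- bot.camera_info(name): a dict with "mtx" (3x3 intrinsics, pixels), "k1" (the pictures are not rectified: a ray, as slopes to the right and down, at radius r is drawn at 1 + k1 r^2 times it, then the intrinsics apply), "R" (3x3) and "t" (3): a world point X has camera coordinates R X + t. Camera axes: x right, y down, z forward; pixel columns grow to the right and rows downward; lengths in m; the calibration is good to about 2 mm. A picture is of the moment at which its call begins. camera_info takes no time and is no camera call.
- bot.hand_in(): hands the job in; it is judged then, once.
Trained networks look in the newest picture that a camera, given by its name, has taken for a name from the list of things; names that differ only in an ending like _2 or _b are one class to them, and where a whole thing is asked for, a point or a joint stands for the part that bears it (a point fixed in the world has none). Each returns a list of dicts, best first, with "conf" (0 to 1); they miss things now and then, are a little off and sometimes report something else, mostly with a low value. They report only what shows in the picture. A call takes as long as a camera call. They do not tell look-alikes from the thing itself.
- bot.spot_in(camera, query): "position" ([column, row] in pixels, amid what is visible of it).
- bot.tip_of(camera, query): "position" ([column, row] in pixels: a listed point, or the origin of a listed thing).
The state is a dict: "time_s": time; "qpos": joint angles; "qd": joint speeds; "tau": joint torques, N m; "tool_pos": TCP position; "tool_rot": TCP orientation; "wrist_force": force on the tool from outside, world axes, zero at the start; "torque": the same for the moment, N m; "opening": finger opening in m; "gripper_force": force on a finger pad.
Only numpy, scipy, OpenCV 4.12 (cv2) and the standard library are available. Lean on these libraries where they do the work, as an engineer would, in place of code of your own. Each camera call takes 0.05 s, during which the arm holds its last target. There are 200 camera calls.

## Task

Take the long sample tube out of the mixer's clips: roll it sideways against the thin sprung jaws, out from under the stiff hooked jaws, rather than wrenching it straight up, and lay it in a free trough of the transport case. Then shut the lid, put the latch's wire loop over its keeper and push the lever down past the toggle point until it snaps fully home. Leave the short tubes in their places, and the jar and the pen on the bench where they lie.

Things in the scene. Friction and masses are not known exactly. Their poses are not given: they have to be found in the camera images.
- tube: The long sample tube to be packed: dark red closed tube with paper label and grey screw cap, 16 mm diameter, 125 mm long (cap: last 16 mm, 18.4 mm diameter), about 24 g. Origin on its axis at mid length; x runs along it towards the cap. It starts level in any one of the mixer's three places, cap towards the mixer's +x.
- short_a: Short tube, like the long one but 100 mm long, in another place of the mixer. Origin on its axis at mid length, x along it to the cap. Leave it.
- short_b: Short tube, 100 mm, in the remaining place of the mixer. Origin as short_a. Leave it.
- short_c: Short tube, 100 mm, already lying in the case in the trough at y = -55 mm. Origin as short_a. Leave it.
- rotator: Tube mixer, fixed: level aluminium paddle (96 mm in x, 176 mm in y, top at z = 81 mm) beside a white motor housing, 121 mm high, that stands beyond y = -115 mm. Origin on the bench under the paddle's middle, z up. Tubes lie along x in three places at y = -60, 0 and +60 mm, axis at z = 105 mm; each is held by two clips, 10 mm wide, at x = -31 and +31 mm, and is free between them.
- hook_lip (a point): Edge of the stiff jaw's lip in the clip at x = +31 mm of the mixer's middle place; all six clips are alike, axes as the mixer's. The stiff jaw stands on a tube's -y side and hooks over its top: lip underside at z = 113.8 mm, edge 1 mm past the tube's axis. So a tube can only rise after it has moved 9 mm or more (13 is good) towards the mixer's +y.
- leaf_lip (a point): Top of the sprung jaw in the same clip, 118 mm high: a thin steel leaf on a tube's +y side, bending about a line at z = 89 mm, 10 mm beside the tube's axis. The tube must push it aside and it springs back; the two leaves of a place together resist with about 12 N when the tube has moved 10 mm and 15 N at 13 mm; they give way up to about 18 mm.
- case: White transport case, fixed, 154 mm (x) by 200 mm (y), rim at z = 75 mm, walls 4 mm. Origin on the bench under its middle, z up; lid hinge along the -x rim, latch amid the +x face. Two ribs at x = -31 and +31 mm, 8 mm thick, carry 90-degree V troughs, 24 mm wide, at y = -55 (taken), 0 and +55 mm (free) for tubes along x; a tube at home has its axis at z = 46 mm. Free depth between the ribs.
- lid (a joint): Lid angle, rad: 0 shut; 1.50 to 1.68 at the start (open, about upright), 1.85 the stop. Hinge line at case x = -79 mm, z = 76 mm, along y. A tray 154 by 200 mm, 26 mm deep, 240 g, stiff hinge: it stays where left between about 1.1 and 1.65; tipped forward below about 0.9 it sinks shut by itself in 1 to 2 s.
- lid_edge (a point): Middle of the lid's free edge, on its outer (top) face, 156 mm from the hinge line along the lid and 26 mm off the inner side. x axis along the lid from hinge to free edge, z out of the outer face (up when shut).
- lever (a joint): Latch lever angle, rad: 0 home (down, flat along the case); 1.98 to 2.18 at the start (pointing out and up), 2.25 the stop; 1.57 points level out of the case. Stays where left. Pin along y at case x = 86 mm, z = 46 mm. Steel plate 21 mm wide (y), 40 mm long, outer face (upper face when open) 6 mm off the pin's line. Once hooked it resists with up to about 4 N near the tip; past about 0.35 it snaps home.
- lever_tip (a point): Middle of the lever's outer face, 38 mm from the pin, near its free end. x axis out of that face, z from here towards the pin.
- loop_bar (a point): Middle of the crossbar of the latch's wire loop: 4 mm bar, 32 mm wide (y), 44 mm from the loop's pin, which sits on the lever 9 mm from the lever's pin. The loop swings freely; at the start it leans outwards on its stop, 0.5 to 0.75 rad off upright. Pushed inwards past upright it leans on the lid's front above the keeper, and the lever, going down, draws it in.
- keeper (a point): Seat in the keeper on the lid's front: where the bar's centre lies when hooked. Steel ledge 18 mm wide (y) standing 11.5 mm out, with an upturned lip whose top is 3 mm above this point; the bar goes between lip and lid. Lid shut: at case x = 82 mm, z = 84 mm, 5 mm out from the lid's front face. x axis out of the lid, z up when shut.
- cup: Lidded specimen jar, 60 mm diameter, 65 mm high. Origin under its middle. Leave it.
- pen: Pen lying on the bench, 140 mm. Origin under its middle. Leave it.
There are look-alikes about, which are no part of the job. What is shaped like the tube but pink is not meant.

How it is judged:
On the way, in this order (a step that is already met when the one before it is completed fails the run):
1. the long tube is out of its clips: lifted clear above the mixer, touching none of it (z of tube in the frame of rotator above 0.128 m and contact force between tube and rotator below 0.05 N), for 0.1 s.
2. the long tube lies home in a free trough of the case, let go (z of tube in the frame of case between 0.042 and 0.051 m and x of tube in the frame of case between -0.012 and 0.012 m and y of tube in the frame of case between -0.012 and 0.067 m and angle between the x axis of tube and the x axis of case, either way round below 0.12 rad and contact force between tube and the fingers below 0.05 N), for 0.2 s.
3. the lid is shut (value of joint lid below 0.03 rad), for 0.2 s.
4. the loop's bar is over the keeper's lip, between lip and lid (value of joint lid below 0.03 rad and x of loop_bar in the frame of keeper between -0.008 and 0.003 m), for 0.1 s.
5. the lever is past its toggle point and home with the bar seated in the keeper (all of step 4 and value of joint lever below 0.08 rad and z of loop_bar in the frame of keeper between -0.004 and 0.003 m), for 0.2 s.
At the end, for the whole second after the job is handed in: The long tube lies at rest in a trough at y = 0 or +55 mm of the case (axis 42 to 51 mm high, within 12 mm of the middle, within 0.12 rad of the trough); lid shut (below 0.03 rad); loop bar seated behind the keeper's lip (3 mm); lever home (below 0.08 rad) (all of step 5 and z of tube in the frame of case between 0.042 and 0.051 m and x of tube in the frame of case between -0.012 and 0.012 m and y of tube in the frame of case between -0.012 and 0.067 m and angle between the x axis of tube and the x axis of case, either way round below 0.12 rad and linear speed of tube below 0.01 m/s); the robot touches nothing.
It fails at once if the tube is wrenched in its clips: more than 45 N between tube and mixer (contact force between tube and rotator above 45 N).
It fails at once if a short tube is moved more than 8 mm (distance of any of short_a, short_b, short_c from where it was at the start of the episode above 0.008 m).
It fails at once if the jar or the pen is moved more than 15 mm (distance of any of cup, pen from where it was at the start of the episode above 0.015 m).
It also fails if it takes over 72 s, if anything falls off the work surface, if the arm or the gripper's body presses on something with over 40 N, if the wrist force passes 120 N, or if a joint passes its speed limit or range.

## Working session

There is one attempt and no reset: what is moved stays moved. The work goes in short steps, Python scripts to look and compute and a shell command to move; the robot and the scene stay as the last step left them, time stands still between calls to the robot, and variables do not carry over. Pictures are saved under pics/ and viewed, at most 12 in all, crops included, and the job is handed in when it is done.

```bash
mkdir -p pics
cat > h.py <<'E'
import numpy as np, cv2
from workcell import bot
from scipy.spatial.transform import Rotation as Ro
def px2w(cam,uv,depth=None,z=None):
    ci=bot.camera_info(cam);K=np.array(ci["mtx"]);R=np.array(ci["R"]);t=np.array(ci["t"])
    u=np.array(uv,float).reshape(1,1,2)
    p=cv2.undistortPoints(u,K,np.array([ci["k1"],0,0,0,0.]))[0,0]
    d=np.array([p[0],p[1],1.]);c=-R.T@t;r=R.T@d
    if z is not None: return c+r*(z-c[2])/r[2]
    return c+r*depth
def w2px(cam,X):
    ci=bot.camera_info(cam)
    return cv2.projectPoints(np.array(X,float).reshape(-1,1,3),cv2.Rodrigues(np.array(ci["R"]))[0],np.array(ci["t"],float),np.array(ci["mtx"]),np.array([ci["k1"],0,0,0,0.]))[0][:,0]
def dep(D,uv,r=1):
    c,w=int(round(uv[0])),int(round(uv[1]));a=D[max(0,w-r):w+r+1,max(0,c-r):c+r+1];a=a[a>0]
    return float(np.median(a)) if a.size else 0
E
python3 - <<'E'
from h import *
np.set_printoptions(precision=4,suppress=True)
print(bot.sense())
for c in("side","top"):
    im,D=bot.capture(c);np.savez(f"pics/{c}0.npz",im=im,D=D)
    cv2.imwrite(f"pics/{c}0.png",im[:,:,::-1])
    ci=bot.camera_info(c);print(c,-np.array(ci["R"]).T@ci["t"],ci)
    for q in("tube","short_a","rotator","hook_lip","leaf_lip","case","lid_edge","lever_tip","loop_bar","keeper","cup","pen"):
        for f in("tip_of",):
            for o in getattr(bot,f)(c,q)[:4]:
                uv=o["position"];d=dep(D,uv)
                print(c,q,np.round(uv,1),round(o["conf"],2),px2w(c,uv,depth=d) if d else None)
print(bot.sense()["time_s"])
E
python3 -c "
import cv2,numpy as np
a=cv2.imread('pics/top0.png');b=cv2.imread('pics/side0.png')
"
```

```text
{'time_s': 0.0, 'qpos': array([-1.4405,  0.5921,  0.0483,  1.6099, -0.0333,  0.9427, -0.0337]), 'qd': array([ 0.0005,  0.0012, -0.0008,  0.0019, -0.0011,  0.0008,  0.0007]), 'tau': array([ -0.0005, -54.8699,   1.5464, -19.8123,   0.0094,   0.0088,
        -0.    ]), 'tool_pos': array([0.1607, 0.7061, 0.2381]), 'tool_rot': array([ 0.1117,  0.9937, -0.0011, -0.0001]), 'wrist_force': array([-0.2337,  0.657 ,  0.2456]), 'torque': array([-0.0041,  0.0197, -0.0043]), 'gripper_force': 0.0, 'opening': 0.08527996269091175}
side [ 0.2151 -0.7684  0.5975] {'mtx': array([[360.2074,   0.    , 251.5639],
       [  0.    , 360.2074, 186.4446],
       [  0.    ,   0.    ,   1.    ]]), 'k1': 0.01110331282517383, 'R': array([[ 0.9071, -0.4205, -0.0202],
       [-0.2611, -0.5242, -0.8106],
       [ 0.3303,  0.7405, -0.5853]]), 't': array([-0.5062,  0.1377,  0.8477])}
side tube [194.1 262.1] 0.94 [ 0.3165 -0.2282  0.015 ]
side tube [228.7 342.9] 0.89 [ 0.3145 -0.4323  0.0153]
side tube [259.7 192.9] 0.87 [ 0.4973 -0.1801  0.1082]
side short_a [287.6 220. ] 0.62 [ 0.5055 -0.2928  0.1123]
side short_a [22
[... 1827 characters left out ...]
af_lip [118.3 249.7] 0.72 [0.3878 0.1779 0.2291]
top leaf_lip [312.3 178.1] 0.38 [ 0.5474 -0.2165  0.0796]
top case [145.2 194.5] 0.76 [0.5091 0.1848 0.0066]
top case [297.8 196.6] 0.23 [ 0.5044 -0.1833  0.0853]
top lid_edge [119.4 261.5] 0.75 [0.3439 0.2464 0.001 ]
top lever_tip [128.8 142.2] 0.74 [0.6271 0.2101 0.0737]
top lever_tip [314.8 180.1] 0.31 [ 0.5398 -0.2186  0.1149]
top loop_bar [131.1 139.7] 0.44 [0.6316 0.2023 0.0822]
top keeper [120.7 251.5] 0.96 [0.3849 0.1706 0.2368]
top cup [119.7 250.7] 0.61 [0.3864 0.1731 0.2355]
top cup [240.3 146.4] 0.6 [ 0.6209 -0.0501  0.0644]
top cup [131.3 137.9] 0.45 [ 0.6504  0.2265 -0.0011]
top pen [237.2 229.7] 0.5 [ 0.4264 -0.0422  0.0021]
1.3
```

View pics/top0.png

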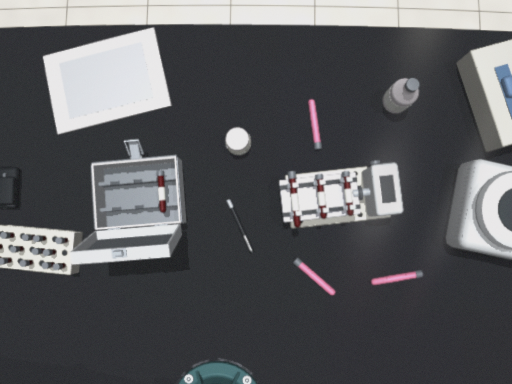

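View pics/side0.png

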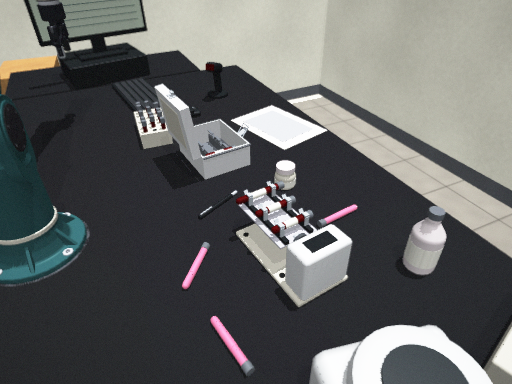

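The top view shows three dark red tubes in the mixer near (294,198), (321,197) and (347,194), a fourth in the case at (161,192), and pink look-alikes at (315,123), (315,277) and (397,278). The dark red tube at column 294, in the mixer's +y place, looks longest. I'll confirm that in a crop and fit the poses from depth.

```bash
cat > fit.py <<'E'
from h import *
np.set_printoptions(precision=4,suppress=True)
def cloud(c,im,D):
    ci=bot.camera_info(c);v,u=np.mgrid[0:384,0:512];uv=np.stack([u,v],-1).reshape(-1,1,2).astype(float)
    p=cv2.undistortPoints(uv,np.array(ci["mtx"]),np.array([ci["k1"],0,0,0,0.]))[:,0]
    X=(np.c_[p,np.ones(len(p))]*D.reshape(-1,1)-np.array(ci["t"]))@np.array(ci["R"])
    X[D.ravel()==0]=np.nan
    return X,im.reshape(-1,3).astype(float)
E
python3 - <<'E'
from fit import *
for c in("top","side"):
    f=np.load(f"pics/{c}0.npz");X,C=cloud(c,f["im"],f["D"])
    print(c)
    red=(C[:,0]>50)&(C[:,0]>2.2*C[:,1])&(C[:,0]>2.2*C[:,2])&(X[:,2]>.085)&(X[:,2]<.13)&(X[:,0]>.42)&(X[:,0]<.6)
    P=X[red&(X[:,1]<-.12)&(X[:,1]>-.33)]
    print("red",len(P),np.nanmin(P,0),np.nanmax(P,0))
    for lo,hi in((-.205,-.14),(-.262,-.205),(-.33,-.262)):
        q=(X[:,1]>lo)&(X[:,1]<hi)&(X[:,2]>.1)&(X[:,2]<.118)&(X[:,0]>.4)&(X[:,0]<.6)&red
        Q=X[q]; 
        if len(Q)<5: continue
        d=cv2.fitLine(Q[:,:2].astype(np.float32),cv2.DIST_HUBER,0,.01,.01).ravel();s=(Q[:,:2]-d[2:])@d[:2]
        print(" tube",len(Q),np.degrees(np.arctan2(d[1],d[0])),d[2:],"span",s.min(),s.max(),"z",np.percentile(Q[:,2],[50,95]))
    for nm,zl,zh,box in(("housing",.115,.128,(.4,.6,-.42,-.32)),("paddle",.076,.085,(.4,.6,-.34,-.1)),("rim",.070,.080,(.41,.62,.05,.32)),):
        m=(X[:,2]>zl)&(X[:,2]<zh)&(X[:,0]>box[0])&(X[:,0]<box[1])&(X[:,1]>box[2])&(X[:,1]<box[3])
        r=cv2.minAreaRect(X[m][:,:2].astype(np.float32)*1000);print(nm,m.sum(),r,np.median(X[m][:,2]))
    m=(X[:,2]>.1)&(X[:,0]>.3)&(X[:,0]<.46)&(X[:,1]>.05)&(X[:,1]<.34)
    P=X[m];print("lid",len(P),P.min(0),P.max(0))
    for z in(.1,.13,.16,.19,.21,.225,.24):
        s=P[abs(P[:,2]-z)<.006]
        if len(s):print("  z",z,len(s),"x",np.percentile(s[:,0],[2,50,98]),"y",np.percentile(s[:,1],[2,98]))
    m=(X[:,2]>.02)&(X[:,0]>.585)&(X[:,0]<.68)&(X[:,1]>.14)&(X[:,1]<.26);P=X[m];print("latch",len(P));print(P[::max(1,len(P)//14)])
t=np.load("pics/top0.npz")["im"];s=np.load("pics/side0.npz")["im"]
a=cv2.resize(t[160:235,275:375],(400,300),interpolation=3);b=cv2.resize(s[170:245,225:325],(400,300),interpolation=3)
c=cv2.resize(t[130:205,85:185],(400,300),interpolation=3);d=cv2.resize(s[80:180,150:283],(400,300),interpolation=3)
cv2.imwrite("pics/crop1.png",np.vstack([np.hstack([a,b]),np.hstack([c,d])])[:,:,::-1])
E
```

```text
top
red 75 [ 0.4383 -0.286   0.1078] [ 0.5398 -0.1641  0.1178]
 tube 50 8.946719 [ 0.4706 -0.1758] span -0.03264204400930549 0.07019359687754577 z [0.1123 0.115 ]
 tube 21 9.622158 [ 0.4827 -0.2337] span -0.024645098701297354 0.04510396142407741 z [0.112  0.1144]
housing 1330 ((521.9769897460938, -377.6645812988281), (112.12907409667969, 62.09420394897461), 7.222287654876709) 0.12017773099870353
paddle 1733 ((507.0133056640625, -242.20382690429688), (95.99789428710938, 193.24827575683594), 6.893933296203613) 0.08120544072310126
rim 1191 ((513.5676879882812, 190.6029815673828), (215.8074493408203, 208.11207580566406), 4.49620246887207) 0.07537550317802659
lid 2207 [0.3567 0.0779 0.1001] [0.4346 0.2824 0.2402]
  z 0.1 77 x [0.3934 0.4041 0.4312] y [0.0811 0.2772]
  z 0.13 171 x [0.386  0.3965 0.4231] y [0.0809 0.2782]
  z 0.16 34 x [0.3846 0.3976 0.4192] y [0.0793 0.2795]
  z 0.19 32 x [0.3841 0.3958 0.4111] y [0.0786 0.2776]
  z 0.21 30 x [0.3794 0.3909 0.4066] y [0.0783 0.2773]
  z 0.225 1218 x [0.3613 0.3796 0.3983] y [0.0818 0.2746]
  z 0.24 43 x [0.3777 0.3818 0.3858] y [0.1699 0.
[... 1257 characters left out ...]
0.13 102 x [0.392  0.4055 0.4339] y [0.0794 0.2655]
  z 0.16 113 x [0.388  0.4031 0.4314] y [0.078 0.272]
  z 0.19 115 x [0.3847 0.3981 0.4267] y [0.0783 0.2669]
  z 0.21 123 x [0.3819 0.3964 0.4248] y [0.078  0.2705]
  z 0.225 351 x [0.3824 0.4014 0.4217] y [0.0788 0.2712]
  z 0.24 12 x [0.4029 0.4074 0.4103] y [0.1708 0.1865]
latch 169
[[0.6288 0.2142 0.0856]
 [0.6309 0.1878 0.0826]
 [0.6299 0.2022 0.0693]
 [0.585  0.2031 0.0722]
 [0.6148 0.2088 0.0591]
 [0.6132 0.2055 0.0574]
 [0.6127 0.1961 0.0582]
 [0.6144 0.1836 0.06  ]
 [0.5871 0.1676 0.067 ]
 [0.5893 0.1487 0.0719]
 [0.5858 0.1829 0.0494]
 [0.5876 0.1537 0.0595]
 [0.5867 0.1691 0.0451]
 [0.5904 0.1454 0.0522]
 [0.5852 0.1758 0.0276]]
```

View pics/crop1.png

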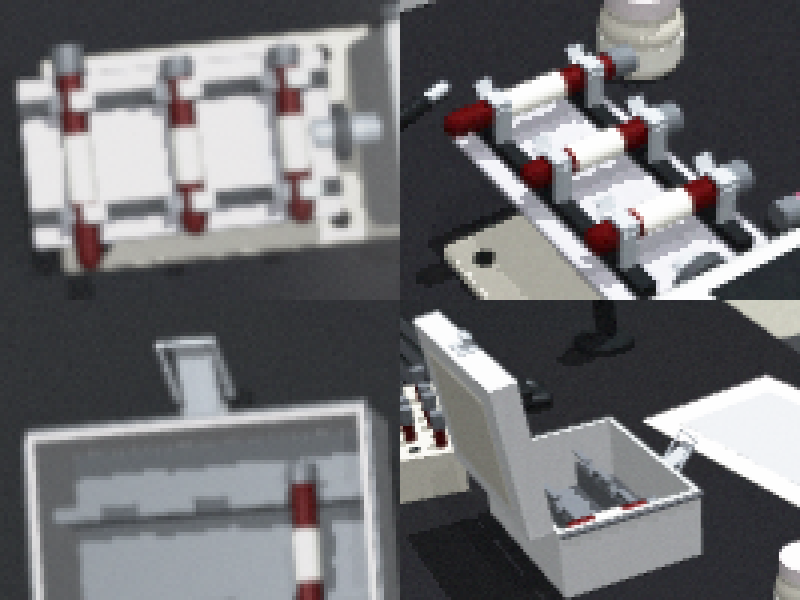

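In crop 1 (top-left panel, about (75,160), which is image (294,198)), the tube at the mixer's +y place reaches well past the paddle's edge and is the longest. The short tubes are at (321,197), (347,194) and, in the case, (161,192). The pink tubes on the bench aren't meant. So the target is at about (0.499, -0.174), mixer yaw about 7.1°. I'll lift first, then swing round clear of the lid.

```bash
cat >> h.py <<'E'
def delta(target,yaw_deg=None,s=None):
    "tool-axis shift in mm to a world target; yaw of tool y axis in degrees"
    s=s or bot.sense();R=Ro.from_quat(s["tool_rot"]).as_matrix()
    print("t",round(s["time_s"],2),"pos",np.round(s["tool_pos"],4),"tz",np.round(R[:,2],3),"yawY",round(np.degrees(np.arctan2(R[1,1],R[0,1])),2),"F",np.round(s["wrist_force"],1),"open",round(s["opening"],4),"grip",round(s["gripper_force"],1))
    if target is not None: print("  shift mm",np.round(R.T@(np.array(target)-s["tool_pos"])*1000,1))
E
python3 -m pendant '[{"z":-40,"rz":-0.116},{"z":-40,"rz":-0.116},{"z":-40,"rz":-0.116},{"x":-24,"y":-32},{"x":-24,"y":-32},{"x":-24,"y":-32},{"x":-24,"y":-32},{"x":-24,"y":-32},{"x":-24,"y":-32},{"x":-24,"y":-32},{"x":-24,"y":-32},{"x":-24,"y":-32},{"x":-24,"y":-32},{"x":-24,"y":-32},{"x":-24,"y":-32},{"x":-24,"y":-32},{"x":-24,"y":-32,"fingers":0.45}]'
python3 - <<'E'
from fit import *
delta((.499,-.174,.25))
im,D=bot.capture("top");X,C=cloud("top",im,D);np.savez("pics/top1.npz",im=im,D=D)
f=np.load("pics/top0.npz");X,C=cloud("top",f["im"],f["D"])
# case rim front edge & sides from clean start picture
m=(X[:,2]>.068)&(X[:,2]<.080)&(X[:,0]>.45)&(X[:,0]<.61)&(X[:,1]>.06)&(X[:,1]<.32);P=X[m][:,:2]
fr=P[(P[:,0]>.57)&((P[:,1]<.16)|(P[:,1]>.23))];
d=cv2.fitLine(fr.astype(np.float32),cv2.DIST_HUBER,0,.01,.01).ravel();print("front rim",len(fr),d,"angle of normal",np.degrees(np.arctan2(-d[0],d[1]))%180)
for nm,s in(("-y",P[(P[:,1]<.13)&(P[:,0]<.57)&(P[:,0]>.455)]),("+y",P[(P[:,1]>.26)&(P[:,0]<.57)&(P[:,0]>.455)])):
    d=cv2.fitLine(s.astype(np.float32),cv2.DIST_HUBER,0,.01,.01).ravel();print(nm,len(s),d,np.degrees(np.arctan2(d[1],d[0])))
E
```

```text
t 1.3 pos [0.1609 0.7069 0.2393] tz [ 0. -0. -1.] yawY 77.18 F [ 0.4 -0.3 -0.3] open 0.0853 grip 0.0
  shift mm [-525.1 -783.9  -10.7]
front rim 210 [ 0.0897 -0.996   0.5848  0.1796] angle of normal 5.14534
-y 172 [0.9951 0.0986 0.5127 0.0909] 5.6576424
+y 179 [0.9937 0.1119 0.5282 0.2908] 6.4240494schema error: expected keys x, y, z, rx, ry, rz, fingers
```

```bash
python3 -m pendant '[{"x":0,"y":0,"z":-40,"rx":0,"ry":0,"rz":-0.116,"fingers":0.45},{"x":0,"y":0,"z":-40,"rx":0,"ry":0,"rz":-0.116,"fingers":0.45},{"x":0,"y":0,"z":-40,"rx":0,"ry":0,"rz":-0.116,"fingers":0.45},{"x":-24,"y":-32,"z":0,"rx":0,"ry":0,"rz":0,"fingers":0.45},{"x":-24,"y":-32,"z":0,"rx":0,"ry":0,"rz":0,"fingers":0.45},{"x":-24,"y":-32,"z":0,"rx":0,"ry":0,"rz":0,"fingers":0.45},{"x":-24,"y":-32,"z":0,"rx":0,"ry":0,"rz":0,"fingers":0.45},{"x":-24,"y":-32,"z":0,"rx":0,"ry":0,"rz":0,"fingers":0.45},{"x":-24,"y":-32,"z":0,"rx":0,"ry":0,"rz":0,"fingers":0.45},{"x":-24,"y":-32,"z":0,"rx":0,"ry":0,"rz":0,"fingers":0.45},{"x":-24,"y":-32,"z":0,"rx":0,"ry":0,"rz":0,"fingers":0.45},{"x":-24,"y":-32,"z":0,"rx":0,"ry":0,"rz":0,"fingers":0.45},{"x":-24,"y":-32,"z":0,"rx":0,"ry":0,"rz":0,"fingers":0.45},{"x":-24,"y":-32,"z":0,"rx":0,"ry":0,"rz":0,"fingers":0.45},{"x":-24,"y":-32,"z":0,"rx":0,"ry":0,"rz":0,"fingers":0.45},{"x":-24,"y":-32,"z":0,"rx":0,"ry":0,"rz":0,"fingers":0.45},{"x":-24,"y":-32,"z":0,"rx":0,"ry":0,"rz":0,"fingers":0.45}]'
python3 - <<'E'
from h import *
delta((.499,-.174,.20))
E
```

```text
time_s: 2.77
tool_pos: [0.5509, 0.3024, 0.3596]
tool_rot: [-0.062, 0.998, 0.0, 0.0]
wrist_force: [-0.2, 0.0, -0.2]
opening: 0.0467
gripper_force: 0.0
t 2.77 pos [0.5509 0.3024 0.3596] tz [ 0.  0. -1.] yawY 97.12 F [-0.2  0.  -0.2] open 0.0467 grip 0.0
  shift mm [ 110.6 -466.3  159.5]
```

```bash
python3 -m pendant '[{"x":8.5,"y":-35.9,"z":0,"rx":0,"ry":0,"rz":0,"fingers":0.45},{"x":8.5,"y":-35.9,"z":0,"rx":0,"ry":0,"rz":0,"fingers":0.45},{"x":8.5,"y":-35.9,"z":0,"rx":0,"ry":0,"rz":0,"fingers":0.45},{"x":8.5,"y":-35.9,"z":0,"rx":0,"ry":0,"rz":0,"fingers":0.45},{"x":8.5,"y":-35.9,"z":0,"rx":0,"ry":0,"rz":0,"fingers":0.45},{"x":8.5,"y":-35.9,"z":18,"rx":0,"ry":0,"rz":0,"fingers":0.45},{"x":8.5,"y":-35.9,"z":18,"rx":0,"ry":0,"rz":0,"fingers":0.45},{"x":8.5,"y":-35.9,"z":18,"rx":0,"ry":0,"rz":0,"fingers":0.45},{"x":8.5,"y":-35.9,"z":18,"rx":0,"ry":0,"rz":0,"fingers":0.45},{"x":8.5,"y":-35.9,"z":18,"rx":0,"ry":0,"rz":0,"fingers":0.45},{"x":8.5,"y":-35.9,"z":18,"rx":0,"ry":0,"rz":0,"fingers":0.45},{"x":8.5,"y":-35.9,"z":18,"rx":0,"ry":0,"rz":0,"fingers":0.45},{"x":8.5,"y":-35.9,"z":18,"rx":0,"ry":0,"rz":0,"fingers":0.45}]'
python3 - <<'E'
from h import *
delta((.499,-.174,.096))
ims=[]
for c in("top","side"):
    im,D=bot.capture(c);np.savez(f"pics/{c}2.npz",im=im,D=D);ims.append(im)
# project predicted tube ends (tail, mid, cap) and finger tips
ya=np.radians(7.1);ex=np.array([np.cos(ya),np.sin(ya),0]);ey=np.array([-ex[1],ex[0],0]);o=np.array([.499,-.174,.105])
out=[]
for c,im in zip(("top","side"),ims):
    im=im.copy()
    for p in(o-.0625*ex,o,o+.0625*ex):
        u=w2px(c,p)[0];im[int(round(u[1])),int(round(u[0]))]=(0,255,0)
    ctr=w2px(c,o)[0].astype(int);x,y=max(0,ctr[0]-50),max(0,ctr[1]-50)
    out.append(cv2.resize(im[y:y+100,x:x+100],(400,400),interpolation=0))
cv2.imwrite("pics/crop2.png",np.hstack(out)[:,:,::-1])
E
```

```text
time_s: 3.85
tool_pos: [0.4978, -0.1744, 0.2149]
tool_rot: [-0.062, 0.998, -0.0, 0.001]
wrist_force: [0.3, 0.5, -0.2]
opening: 0.047
gripper_force: 0.0
t 3.85 pos [ 0.4978 -0.1744  0.2149] tz [ 0.001 -0.    -1.   ] yawY 97.14 F [ 0.3  0.5 -0.2] open 0.047 grip 0.0
  shift mm [ -1.1   0.3 118.9]
```

View pics/crop2.png

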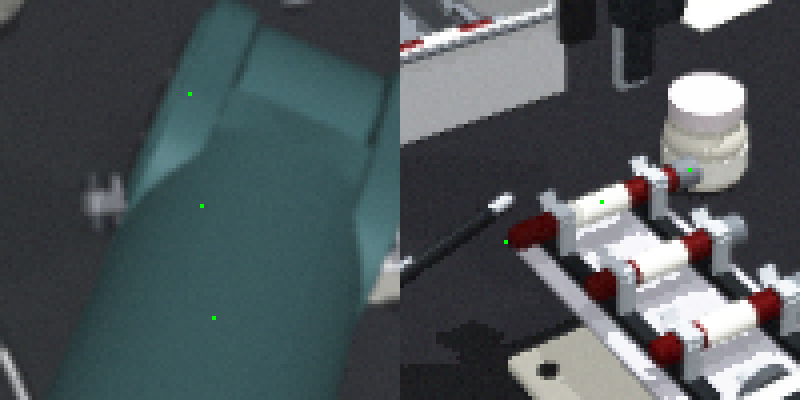

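The side crop shows the projected axis (green) lying on the long tube, label middle at (602,201), with cap and tail within about a pixel. I'll descend, biased slightly to the leaf side, and close gently.

```bash
python3 -m pendant '[{"x":-1.5,"y":2,"z":36,"rx":0,"ry":0,"rz":0,"fingers":0.45},{"x":-1.5,"y":0,"z":36,"rx":0,"ry":0,"rz":0,"fingers":0.45},{"x":0,"y":0,"z":18,"rx":0,"ry":0,"rz":0,"fingers":0.45},{"x":0,"y":0,"z":14,"rx":0,"ry":0,"rz":0,"fingers":0.45},{"x":0,"y":0,"z":14,"rx":0,"ry":0,"rz":0,"fingers":0.45},{"x":0,"y":0,"z":0,"rx":0,"ry":0,"rz":0,"fingers":0.45}]' 25
python3 -m pendant '[{"x":0,"y":0,"z":0,"rx":0,"ry":0,"rz":0,"fingers":0.7},{"x":0,"y":0,"z":0,"rx":0,"ry":0,"rz":0,"fingers":0.9},{"x":0,"y":0,"z":0,"rx":0,"ry":0,"rz":0,"fingers":0.9},{"x":0,"y":0,"z":0,"rx":0,"ry":0,"rz":0,"fingers":0.9}]' 25
```

```text
time_s: 4.45
tool_pos: [0.4997, -0.1692, 0.0953]
tool_rot: [-0.063, 0.998, 0.001, -0.002]
wrist_force: [0.1, 0.1, -0.2]
opening: 0.047
gripper_force: 0.0
time_s: 4.78
tool_pos: [0.502, -0.1717, 0.0985]
tool_rot: [-0.062, 0.998, -0.001, 0.002]
wrist_force: [1.2, -2.3, 1.2]
opening: 0.015
gripper_force: 24.5
```

```bash
python3 -m pendant '[{"x":0,"y":3,"z":0,"rx":0,"ry":0,"rz":0,"fingers":0.9},{"x":0,"y":4,"z":0,"rx":0,"ry":0,"rz":0,"fingers":0.9},{"x":0,"y":4,"z":0,"rx":0,"ry":0,"rz":0,"fingers":0.9},{"x":0,"y":2.5,"z":0,"rx":0,"ry":0,"rz":0,"fingers":0.9},{"x":0,"y":0,"z":0,"rx":0,"ry":0,"rz":0,"fingers":0.9}]' 40
```

```text
time_s: 5.2
tool_pos: [0.501, -0.162, 0.0989]
tool_rot: [-0.061, 0.998, -0.004, 0.003]
wrist_force: [0.8, -11.1, 3.0]
opening: 0.0144
gripper_force: 39.9
```

```bash
python3 -c "
from h import *
delta(None)"
```

```text
t 5.2 pos [ 0.501  -0.162   0.0989] tz [ 0.006 -0.007 -1.   ] yawY 96.94 F [  0.8 -11.1   3. ] open 0.0144 grip 39.9
```

```bash
python3 -m pendant '[{"x":0,"y":2.5,"z":0,"rx":0,"ry":0,"rz":0,"fingers":0.9},{"x":0,"y":2.5,"z":0,"rx":0,"ry":0,"rz":0,"fingers":0.9},{"x":0,"y":0,"z":0,"rx":0,"ry":0,"rz":0,"fingers":0.9}]' 40
```

```text
time_s: 5.45
tool_pos: [0.5009, -0.1583, 0.0992]
tool_rot: [-0.06, 0.998, -0.004, 0.004]
wrist_force: [0.5, -11.8, 5.1]
opening: 0.0147
gripper_force: 40.0
```

```bash
python3 -m pendant '[{"x":0,"y":0.5,"z":-4,"rx":0,"ry":0,"rz":0,"fingers":0.9},{"x":0,"y":0.5,"z":-4,"rx":0,"ry":0,"rz":0,"fingers":0.9}]' 40
```

```text
time_s: 5.62
tool_pos: [0.5003, -0.1558, 0.1067]
tool_rot: [-0.06, 0.998, -0.003, 0.003]
wrist_force: [1.6, -6.6, 2.1]
opening: 0.0145
gripper_force: 39.7
```

```bash
python3 -m pendant '[{"x":0,"y":0,"z":-6,"rx":0,"ry":0,"rz":0,"fingers":0.9},{"x":0,"y":0,"z":-8,"rx":0,"ry":0,"rz":0,"fingers":0.9},{"x":0,"y":0,"z":-10,"rx":0,"ry":0,"rz":0,"fingers":0.9},{"x":0,"y":0,"z":-20,"rx":0,"ry":0,"rz":0,"fingers":0.9},{"x":0,"y":0,"z":-40,"rx":0,"ry":0,"rz":0,"fingers":0.9},{"x":0,"y":0,"z":-40,"rx":0,"ry":0,"rz":0,"fingers":0.9},{"x":0,"y":0,"z":-40,"rx":0,"ry":0,"rz":0,"fingers":0.9},{"x":0,"y":0,"z":0,"rx":0,"ry":0,"rz":0,"fingers":0.9}]' 40
python3 - <<'E'
from fit import *
delta(None)
f=np.load("pics/top0.npz");X,C=cloud("top",f["im"],f["D"])
# rest: red tube now from side camera
im,D=bot.capture("side");np.savez("pics/side3.npz",im=im,D=D);X,C=cloud("side",im,D)
red=(C[:,0]>50)&(C[:,0]>2.2*C[:,1])&(C[:,0]>2.2*C[:,2])&(X[:,2]>.2)&(abs(X[:,0]-.5)<.1)&(abs(X[:,1]+.155)<.04)
print(red.sum(),X[red].min(0),X[red].max(0))
p=bot.sense()["tool_pos"];u=w2px("side",p+[0,0,.011])[0].astype(int)
cv2.imwrite("pics/crop3.png",cv2.resize(im[u[1]-60:u[1]+60,u[0]-60:u[0]+60],(600,600),interpolation=3)[:,:,::-1])
print(u)
E
```

```text
time_s: 6.28
tool_pos: [0.5024, -0.1511, 0.277]
tool_rot: [-0.063, 0.998, -0.001, 0.007]
wrist_force: [1.6, -0.7, 0.4]
opening: 0.0144
gripper_force: 39.6
t 6.28 pos [ 0.5024 -0.1511  0.277 ] tz [ 0.014 -0.001 -1.   ] yawY 97.2 F [ 1.6 -0.7  0.4] open 0.0144 grip 39.6
143 [ 0.439  -0.1668  0.2817] [ 0.5466 -0.1473  0.2912]
[254 115]
```

View pics/crop3.png

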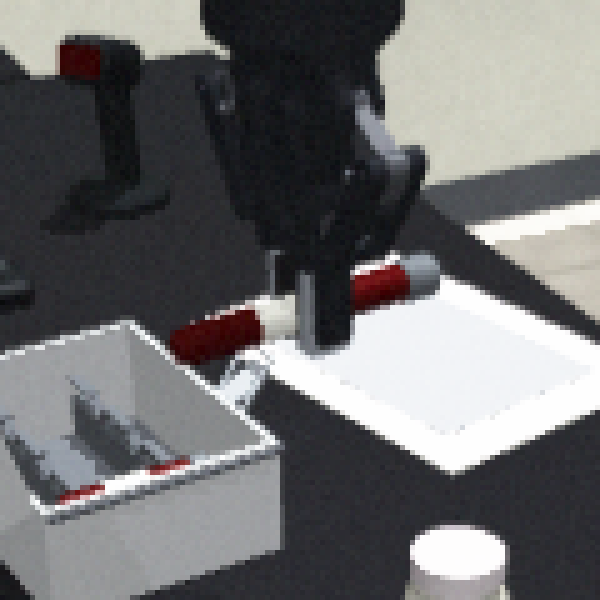

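The crop shows the long tube held level in the fingers, cap at (425,275) and tail at (175,345). Next I'll check the trough location, and the forearm's clearance over the open lid.

Run:
```python
from fit import *
f=np.load("pics/top2.npz");X,C=cloud("top",f["im"],f["D"])
for x in(.5,.46,.42,.38,.34,.3,.25):
    s=X[(abs(X[:,0]-x)<.006)&(X[:,2]>.25)&(abs(X[:,1]+.16)<.12)]
    if len(s):print("arm top-z at x",x,"y range",s[:,1].min(),s[:,1].max(),"z",np.percentile(s[:,2],[5,50,98])-.215)
f=np.load("pics/side2.npz");X,C=cloud("side",f["im"],f["D"])
s=X[(abs(X[:,0]-.43)<.12)&(X[:,2]>.25)&(abs(X[:,1]+.17)<.12)]
for x in(.5,.46,.42,.38,.34):
    q=s[abs(s[:,0]-x)<.008]
    if len(q):print("side arm min z-TCP at x",x,np.percentile(q[:,2],[1,50])-.215)
f=np.load("pics/top0.npz");X,C=cloud("top",f["im"],f["D"]);im=f["im"]
red=((C[:,0]>50)&(C[:,0]>2*C[:,1])&(C[:,0]>2*C[:,2])).reshape(384,512)
v,u=np.nonzero(red[160:225,150:180]);P=np.array([px2w("top",(a+150,b+160),z=.05)[:2] for a,b in zip(u,v)])
d=cv2.fitLine(P.astype(np.float32),cv2.DIST_HUBER,0,.01,.01).ravel();print("short_c axis",d,np.degrees(np.arctan2(d[1],d[0])),P.min(0),P.max(0))
for yaw in(5.5,):
    a=np.radians(yaw);ex=np.array([np.cos(a),np.sin(a)]);ey=np.array([-ex[1],ex[0]])
    print("short_c in case y'",(d[2:]-[.5085,.1897])@ey, "x'",(P-[.5085,.1897])@ex@np.ones(len(P))/len(P))
c=np.array([.5085,.1897]);print("case yaw 5.5 centre",c);delta((c[0]+.001,c[1],.277))
```

```text
arm top-z at x 0.5 y range -0.22203941742946498 -0.10778024022455114 z [0.0966 0.3543 0.3676]
arm top-z at x 0.46 y range -0.20255278454470188 -0.11536084961094097 z [0.3673 0.4054 0.4203]
arm top-z at x 0.42 y range -0.18289428528569052 -0.09870951656046367 z [0.4285 0.4593 0.4734]
arm top-z at x 0.38 y range -0.16577403024093876 -0.0807764927469561 z [0.4783 0.5119 0.526 ]
arm top-z at x 0.34 y range -0.14968052477000024 -0.054839586028673976 z [0.5311 0.5724 0.584 ]
side arm min z-TCP at x 0.5 [0.0401 0.1775]
side arm min z-TCP at x 0.46 [0.1194 0.21  ]
short_c axis [0.9967 0.0813 0.5101 0.1348] 4.6614456 [0.4685 0.1278] [0.551 0.144]
short_c in case y' -0.05484043687246973 x' -0.002763291802961022
case yaw 5.5 centre [0.5085 0.1897]
t 6.33 pos [ 0.5007 -0.1504  0.2739] tz [ 0.009 -0.    -1.   ] yawY 97.22 F [ 0.2  0.  -1.4] open 0.0146 grip 39.6
  shift mm [-51.5 336.3  -3.1]
```

```bash
python3 -m pendant '[{"x":-13,"y":33.6,"z":0,"rx":0,"ry":0,"rz":0,"fingers":0.9},{"x":-13,"y":33.6,"z":0,"rx":0,"ry":0,"rz":0,"fingers":0.9},{"x":-13,"y":33.6,"z":0,"rx":0,"ry":0,"rz":0,"fingers":0.9},{"x":-12.5,"y":33.6,"z":0,"rx":0,"ry":0,"rz":0,"fingers":0.9},{"x":0,"y":33.6,"z":0,"rx":0,"ry":0,"rz":0,"fingers":0.9},{"x":0,"y":33.6,"z":0,"rx":0,"ry":0,"rz":0,"fingers":0.9},{"x":0,"y":33.6,"z":0,"rx":0,"ry":0,"rz":0,"fingers":0.9},{"x":0,"y":33.6,"z":0,"rx":0,"ry":0,"rz":0,"fingers":0.9},{"x":0,"y":33.6,"z":0,"rx":0,"ry":0,"rz":0,"fingers":0.9},{"x":0,"y":33.9,"z":0,"rx":0,"ry":0,"rz":0.035,"fingers":0.9},{"x":0,"y":0,"z":35,"rx":0,"ry":0,"rz":0,"fingers":0.9},{"x":0,"y":0,"z":35,"rx":0,"ry":0,"rz":0,"fingers":0.9},{"x":0,"y":0,"z":35,"rx":0,"ry":0,"rz":0,"fingers":0.9},{"x":0,"y":0,"z":20,"rx":0,"ry":0,"rz":0,"fingers":0.9},{"x":0,"y":0,"z":0,"rx":0,"ry":0,"rz":0,"fingers":0.9}]' 40
python3 - <<'E'
from fit import *
delta((.5095,.1897,.045))
im,D=bot.capture("side");np.savez("pics/side4.npz",im=im,D=D)
X,C=cloud("side",im,D)
red=(C[:,0]>50)&(C[:,0]>2.2*C[:,1])&(C[:,0]>2.2*C[:,2])&(X[:,2]>.1)&(abs(X[:,0]-.5)<.1)&(abs(X[:,1]-.18)<.05)
P=X[red];print(len(P),P.min(0),P.max(0))
u=w2px("side",(.5,.18,.12))[0].astype(int)
cv2.imwrite("pics/crop4.png",cv2.resize(im[max(0,u[1]-90):u[1]+60,u[0]-75:u[0]+75],(600,600),interpolation=3)[:,:,::-1])
E
```

```text
time_s: 7.58
tool_pos: [0.5022, 0.1883, 0.1393]
tool_rot: [-0.045, 0.999, -0.002, -0.006]
wrist_force: [-0.5, 0.0, -1.1]
opening: 0.0147
gripper_force: 39.6
t 7.58 pos [0.5022 0.1883 0.1393] tz [-0.012 -0.005 -1.   ] yawY 95.22 F [-0.5  0.  -1.1] open 0.0147 grip 39.6
  shift mm [-8.5  1.1 94.2]
73 [0.439  0.1731 0.1422] [0.5463 0.1919 0.1543]
```

View pics/crop4.png

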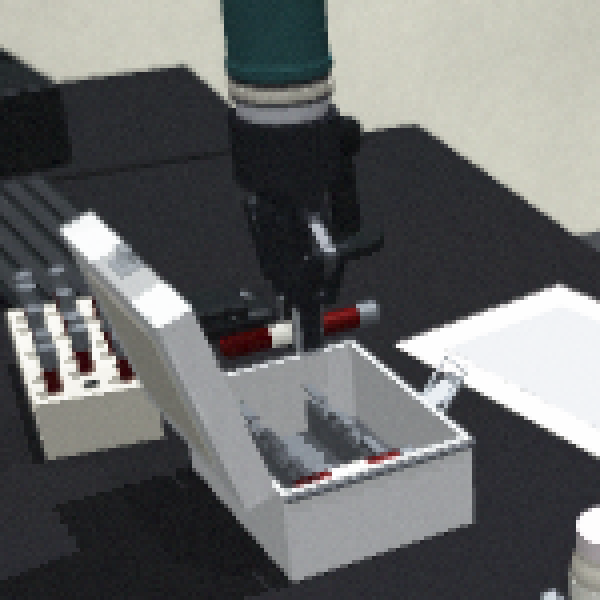

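The crop shows the tube at (300,335), held over the case clear of the upright lid, with the free troughs below it. I'll correct x and lower further.

```bash
python3 -m pendant '[{"x":-6,"y":0,"z":25,"rx":0,"ry":0,"rz":0,"fingers":0.9},{"x":0,"y":0,"z":25,"rx":0,"ry":0,"rz":0,"fingers":0.9},{"x":0,"y":0,"z":20,"rx":0,"ry":0,"rz":0,"fingers":0.9},{"x":0,"y":0,"z":0,"rx":0,"ry":0,"rz":0,"fingers":0.9},{"x":0,"y":0,"z":0,"rx":0,"ry":0,"rz":0,"fingers":0.9}]' 40
python3 -c "
from h import *
delta((.5095,.1897,.045));import time
bot.camera_info('top')"
```

```text
time_s: 8.05
tool_pos: [0.5135, 0.1897, 0.0749]
tool_rot: [-0.045, 0.999, 0.0, -0.0]
wrist_force: [0.9, 0.0, -0.5]
opening: 0.0141
gripper_force: 39.6
t 8.05 pos [0.5135 0.1897 0.0749] tz [-0.001  0.    -1.   ] yawY 95.12 F [ 0.9  0.  -0.5] open 0.0141 grip 39.6
  shift mm [ 4.   0.3 29.9]
```

```bash
python3 -m pendant '[{"x":4,"y":0,"z":15,"rx":0,"ry":0,"rz":0,"fingers":0.9},{"x":0,"y":0,"z":12,"rx":0,"ry":0,"rz":0,"fingers":0.9},{"x":0,"y":0,"z":5,"rx":0,"ry":0,"rz":0,"fingers":0.9},{"x":0,"y":0,"z":3,"rx":0,"ry":0,"rz":0,"fingers":0.9},{"x":0,"y":0,"z":0,"rx":0,"ry":0,"rz":0,"fingers":0.9}]' 40
```

```text
time_s: 8.47
tool_pos: [0.51, 0.1908, 0.0401]
tool_rot: [-0.045, 0.999, 0.001, 0.0]
wrist_force: [-0.7, 2.3, 2.0]
opening: 0.0148
gripper_force: 39.7
```

```bash
python3 -m pendant '[{"x":0,"y":1.2,"z":1.5,"rx":0,"ry":0,"rz":0,"fingers":0.9},{"x":0,"y":0,"z":0.5,"rx":0,"ry":0,"rz":0,"fingers":0.9},{"x":0,"y":0,"z":0,"rx":0,"ry":0,"rz":0,"fingers":0.9}]' 40
```

```text
time_s: 8.72
tool_pos: [0.5102, 0.1915, 0.0392]
tool_rot: [-0.045, 0.999, 0.001, 0.001]
wrist_force: [-2.8, 1.5, 11.8]
opening: 0.0147
gripper_force: 40.8
```

```bash
python3 -m pendant '[{"x":0,"y":0,"z":-0.5,"rx":0,"ry":0,"rz":0,"fingers":0.75},{"x":0,"y":0,"z":0,"rx":0,"ry":0,"rz":0,"fingers":0.65},{"x":0,"y":0,"z":0,"rx":0,"ry":0,"rz":0,"fingers":0.65},{"x":0,"y":0,"z":-6,"rx":0,"ry":0,"rz":0,"fingers":0.65},{"x":0,"y":0,"z":-20,"rx":0,"ry":0,"rz":0,"fingers":0.65},{"x":0,"y":0,"z":-40,"rx":0,"ry":0,"rz":0,"fingers":0.65},{"x":0,"y":0,"z":-40,"rx":0,"ry":0,"rz":0,"fingers":0.65},{"x":0,"y":0,"z":-40,"rx":0,"ry":0,"rz":0,"fingers":0.65},{"x":0,"y":0,"z":-40,"rx":0,"ry":0,"rz":0,"fingers":0.65},{"x":0,"y":0,"z":-40,"rx":0,"ry":0,"rz":0,"fingers":0.5},{"x":0,"y":0,"z":-35,"rx":0,"ry":0,"rz":0,"fingers":0.3},{"x":0,"y":0,"z":0,"rx":0,"ry":0,"rz":0,"fingers":0.3}]' 40
python3 - <<'E'
from fit import *
delta(None);print(bot.sense()["qpos"])
c=np.array([.5085,.1897]);a=np.radians(5.3);ex=np.array([np.cos(a),np.sin(a)]);ey=np.array([-ex[1],ex[0]])
im,D=bot.capture("side");X,C=cloud("side",im,D);np.savez("pics/side5.npz",im=im,D=D)
red=(C[:,0]>50)&(C[:,0]>2.2*C[:,1])&(C[:,0]>2.2*C[:,2])&(X[:,2]>.03)&(X[:,2]<.08)
q=np.c_[(X[:,:2]-c)@ex,(X[:,:2]-c)@ey,X[:,2]]
r=q[red&(abs(q[:,0])<.08)&(abs(q[:,1])<.09)];print("red in case",len(r))
for s in(r[r[:,1]<-.03],r[abs(r[:,1])<.03]):
    if len(s):print(len(s),s.min(0),np.median(s,0),s.max(0))
# lid section in case frame
for src in("side0","top0"):
    f=np.load(f"pics/{src}.npz");X,C=cloud(src[:-1],f["im"],f["D"]);q=np.c_[(X[:,:2]-c)@ex,(X[:,:2]-c)@ey,X[:,2]]
    for z in(.12,.16,.2,.215,.225,.232,.24):
        s=q[(abs(q[:,2]-z)<.005)&(q[:,0]<-.05)&(q[:,0]>-.17)&(abs(q[:,1])<.1)]
        if len(s):print(src,z,len(s),np.percentile(s[:,0],[2,20,50,80,98]))
cv2.imwrite("pics/crop5.png",cv2.resize(im[60:190,130:280],(692,600),interpolation=3)[:,:,::-1])
E
```

```text
time_s: 9.72
tool_pos: [0.5139, 0.1914, 0.3067]
tool_rot: [-0.044, 0.999, 0.003, 0.007]
wrist_force: [0.5, 0.1, 0.4]
opening: 0.0595
gripper_force: 0.0
t 9.72 pos [0.5139 0.1914 0.3067] tz [ 0.013  0.006 -1.   ] yawY 95.06 F [0.5 0.1 0.4] open 0.0595 grip 0.0
[-0.6035  0.2884  0.2072  1.9541 -0.0761  0.8914  1.3015]
red in case 68
12 [-0.0424 -0.0575  0.0505] [-0.0219 -0.0554  0.0525] [ 0.0371 -0.0522  0.0534]
56 [-0.047  -0.009   0.0442] [ 0.0183 -0.0049  0.0498] [0.0466 0.0045 0.0542]
side0 0.12 68 [-0.1097 -0.1088 -0.1077 -0.1045 -0.0833]
side0 0.16 77 [-0.114  -0.1135 -0.1127 -0.1075 -0.0861]
side0 0.2 85 [-0.1192 -0.1184 -0.1173 -0.1145 -0.0942]
side0 0.215 75 [-0.1198 -0.1191 -0.1185 -0.1144 -0.095 ]
side0 0.225 319 [-0.12   -0.1177 -0.1098 -0.101  -0.0944]
side0 0.232 197 [-0.1168 -0.1109 -0.1041 -0.0986 -0.0943]
side0 0.24 11 [-0.1063 -0.1054 -0.1029 -0.1    -0.0988]
top0 0.12 126 [-0.1127 -0.1111 -0.1099 -0.1074 -0.0897]
top0 0.16 28 [-0.1239 -0.1156 -0.1073 -0.1019 -0.0985]
top0 0.2 27 [-0.1357 -0.1245 -0.1149 -0.1106 -0.1086]
top0 0.215 132 [-0.1432 -0.1418 -0.1392 -0.1344 -0.1138]
top0 0.225 1130 [-0.142  -0.1363 -0.1289 -0.1213 -0.1171]
top0 0.232 177 [-0.1314 -0.1258 -0.1219 -0.1192 -0.1172]
top0 0.24 40 [-0.1316 -0.1306 -0.1273 -0.1251 -0.1234]
```

View pics/crop5.png

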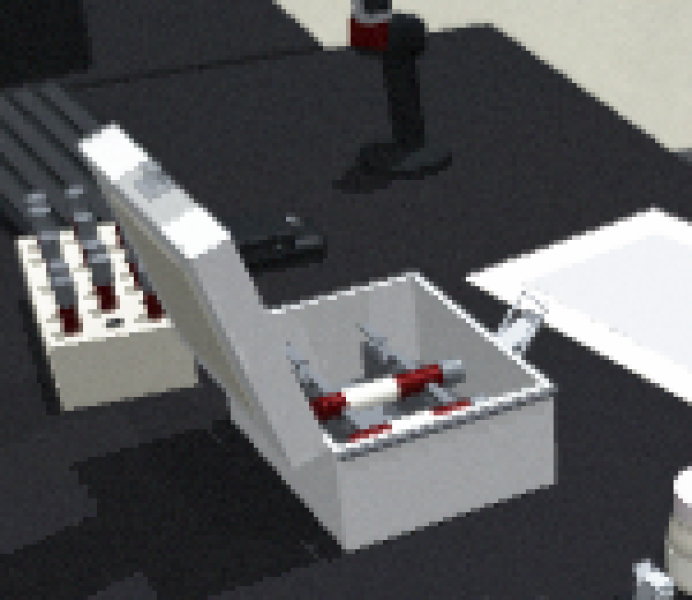

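The crop shows the long tube home in the middle trough at (375,390), next to short_c at (410,420), with the lid standing open. Comparing the side0 and top0 frames, the lid has settled back to its stop at about 1.85. I'll rotate the tool 90° to straddle the lid's free edge at y' = +45, clear of the keeper.

```bash
python3 -m pendant '[{"x":0,"y":0,"z":-10,"rx":0,"ry":0,"rz":0.1205,"fingers":0.18},{"x":0,"y":0,"z":0,"rx":0,"ry":0,"rz":0.1205,"fingers":0.18},{"x":0,"y":0,"z":0,"rx":0,"ry":0,"rz":0.1205,"fingers":0.18},{"x":0,"y":0,"z":0,"rx":0,"ry":0,"rz":0.1205,"fingers":0.18},{"x":0,"y":0,"z":0,"rx":0,"ry":0,"rz":0.1205,"fingers":0.18},{"x":0,"y":0,"z":0,"rx":0,"ry":0,"rz":0.1205,"fingers":0.18},{"x":0,"y":0,"z":0,"rx":0,"ry":0,"rz":0.1205,"fingers":0.18},{"x":0,"y":0,"z":0,"rx":0,"ry":0,"rz":0.1205,"fingers":0.18},{"x":0,"y":0,"z":0,"rx":0,"ry":0,"rz":0.1205,"fingers":0.18},{"x":0,"y":0,"z":0,"rx":0,"ry":0,"rz":0.1205,"fingers":0.18},{"x":0,"y":0,"z":0,"rx":0,"ry":0,"rz":0.1205,"fingers":0.18},{"x":0,"y":0,"z":0,"rx":0,"ry":0,"rz":0.1205,"fingers":0.18},{"x":0,"y":0,"z":0,"rx":0,"ry":0,"rz":0.1205,"fingers":0.18},{"x":0,"y":0,"z":0,"rx":0,"ry":0,"rz":0,"fingers":0.18}]' 40
cat >> h.py <<'E'
CC=np.array([.5085,.1897]);_a=np.radians(5.3);EX=np.array([np.cos(_a),np.sin(_a)]);EY=np.array([-EX[1],EX[0]])
def case(x,y,z):
    "case frame, m -> world"
    p=CC+x*EX+y*EY;return np.array([p[0],p[1],z])
E
python3 - <<'E'
from fit import *
from h import CC,EX,EY,case
delta(case(-.133,.045,.30));print(bot.sense()["qpos"])
for src in("side5",):
    f=np.load(f"pics/{src}.npz");X,C=cloud(src[:-1],f["im"],f["D"]);q=np.c_[(X[:,:2]-CC)@EX,(X[:,:2]-CC)@EY,X[:,2]]
    for z in(.12,.16,.2,.215,.225,.232):
        s=q[(abs(q[:,2]-z)<.005)&(q[:,0]<-.05)&(q[:,0]>-.17)&(abs(q[:,1])<.1)]
        if len(s):print(src,z,len(s),np.percentile(s[:,0],[2,20,50,80,98]))
E
```

```text
time_s: 10.93
tool_pos: [0.5085, 0.19, 0.3074]
tool_rot: [0.674, 0.739, -0.002, -0.0]
wrist_force: [0.3, 0.0, -0.5]
opening: 0.0701
gripper_force: 0.0
t 10.93 pos [0.5085 0.19   0.3074] tz [-0.003 -0.002 -1.   ] yawY 5.23 F [ 0.3  0.  -0.5] open 0.0701 grip 0.0
  shift mm [  44.6 -133.1    7.7]
[-0.8705  0.317   0.552   1.9639 -0.2059  0.9188 -0.1232]
side5 0.12 46 [-0.1184 -0.1175 -0.1161 -0.1029 -0.0913]
side5 0.16 52 [-0.1293 -0.1283 -0.1273 -0.1209 -0.1044]
side5 0.2 57 [-0.1399 -0.1391 -0.1382 -0.1294 -0.1168]
side5 0.215 159 [-0.1434 -0.1421 -0.1394 -0.1344 -0.1189]
side5 0.225 196 [-0.137  -0.1323 -0.1268 -0.1221 -0.1185]
side5 0.232 15 [-0.1317 -0.1298 -0.1273 -0.1253 -0.1227]
```

```bash
python3 -m pendant '[{"x":9,"y":-27,"z":0,"rx":0,"ry":0,"rz":0,"fingers":0.15},{"x":9,"y":-27,"z":0,"rx":0,"ry":0,"rz":0,"fingers":0.15},{"x":9,"y":-27,"z":0,"rx":0,"ry":0,"rz":0,"fingers":0.15},{"x":9,"y":-27,"z":0,"rx":0,"ry":0,"rz":0,"fingers":0.15},{"x":9,"y":-25,"z":0,"rx":0,"ry":0,"rz":0,"fingers":0.15},{"x":0,"y":0,"z":0,"rx":0,"ry":0,"rz":0,"fingers":0.15},{"x":0,"y":0,"z":0,"rx":0,"ry":0,"rz":0,"fingers":0.15}]' 40
python3 - <<'E'
from fit import *
delta(case(-.133,.045,.208));print(bot.sense()["qpos"])
im,D=bot.capture("side");cv2.imwrite("pics/crop6.png",cv2.resize(im[30:160,110:260],(692,600),interpolation=3)[:,:,::-1])
E
```

```text
time_s: 11.52
tool_pos: [0.3713, 0.2228, 0.3082]
tool_rot: [0.671, 0.741, -0.001, -0.0]
wrist_force: [1.1, 1.1, -0.3]
opening: 0.0728
gripper_force: 0.0
t 11.52 pos [0.3713 0.2228 0.3082] tz [-0.001 -0.    -1.   ] yawY 5.66 F [ 1.1  1.1 -0.3] open 0.0728 grip 0.0
  shift mm [ -0.6   0.7 100.2]
[-1.1146  0.1355  0.5301  2.1726 -0.0912  0.8555 -0.4296]
```

View pics/crop6.png

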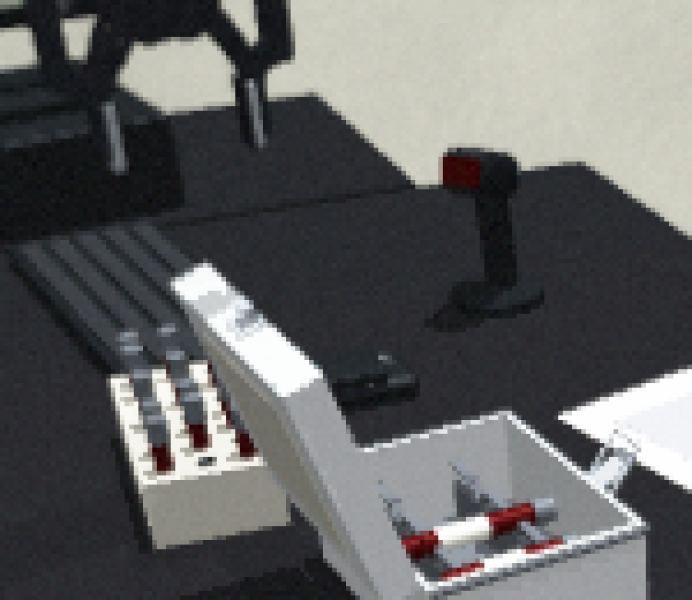

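The crop shows the open fingers straddling the lid edge's line, clear of the keeper at (235,320), the rack and the case. I'll go down over the edge and draw the lid forward.

```bash
python3 -m pendant '[{"x":0,"y":0,"z":35,"rx":0,"ry":0,"rz":0,"fingers":0.15},{"x":0,"y":0,"z":30,"rx":0,"ry":0,"rz":0,"fingers":0.15},{"x":0,"y":0,"z":20,"rx":0,"ry":0,"rz":0,"fingers":0.15},{"x":0,"y":0,"z":15,"rx":0,"ry":0,"rz":0,"fingers":0.15},{"x":0,"y":10,"z":0,"rx":0,"ry":0,"rz":0,"fingers":0.15},{"x":0,"y":12,"z":0,"rx":0,"ry":0,"rz":0,"fingers":0.15},{"x":0,"y":12,"z":0,"rx":0,"ry":0,"rz":0,"fingers":0.15},{"x":0,"y":12,"z":0,"rx":0,"ry":0,"rz":0,"fingers":0.15}]' 40
python3 -m pendant '[{"x":0,"y":15,"z":0,"rx":0,"ry":0,"rz":0,"fingers":0.15},{"x":0,"y":15,"z":0,"rx":0,"ry":0,"rz":0,"fingers":0.15},{"x":0,"y":15,"z":0,"rx":0,"ry":0,"rz":0,"fingers":0.15},{"x":0,"y":15,"z":0,"rx":0,"ry":0,"rz":0,"fingers":0.15}]' 40
python3 -c "
from h import *
delta(case(.04,.045,.208))"
```

```text
time_s: 12.23
tool_pos: [0.4213, 0.2273, 0.2099]
tool_rot: [0.673, 0.739, 0.001, 0.0]
wrist_force: [-1.4, -0.4, 1.2]
opening: 0.0727
gripper_force: 0.8
time_s: 12.57
tool_pos: [0.4812, 0.2331, 0.21]
tool_rot: [0.673, 0.739, 0.001, 0.0]
wrist_force: [-0.4, -0.4, -1.5]
opening: 0.0726
gripper_force: 0.5
t 12.57 pos [0.4812 0.2331 0.21  ] tz [ 0.002  0.001 -1.   ] yawY 5.36 F [-0.4 -0.4 -1.5] open 0.0726 grip 0.5
  shift mm [-0.8 63.1  2.2]
```

```bash
python3 -m pendant '[{"x":0,"y":15,"z":0,"rx":0,"ry":0,"rz":0,"fingers":0.15},{"x":0,"y":15,"z":0,"rx":0,"ry":0,"rz":0,"fingers":0.15},{"x":0,"y":15,"z":0,"rx":0,"ry":0,"rz":0,"fingers":0.15},{"x":0,"y":15,"z":0,"rx":0,"ry":0,"rz":0,"fingers":0.15},{"x":0,"y":10,"z":0,"rx":0,"ry":0,"rz":0,"fingers":0.15},{"x":0,"y":0,"z":-30,"rx":0,"ry":0,"rz":0,"fingers":0.15},{"x":0,"y":0,"z":-30,"rx":0,"ry":0,"rz":0,"fingers":0.3},{"x":0,"y":0,"z":-30,"rx":0,"ry":0,"rz":0,"fingers":0.5},{"x":0,"y":0,"z":0,"rx":0,"ry":0,"rz":0,"fingers":0.7},{"x":0,"y":0,"z":0,"rx":0,"ry":0,"rz":0,"fingers":1},{"x":0,"y":0,"z":0,"rx":0,"ry":0,"rz":0,"fingers":1},{"x":0,"y":0,"z":0,"rx":0,"ry":0,"rz":0,"fingers":1},{"x":0,"y":0,"z":0,"rx":0,"ry":0,"rz":0,"fingers":1},{"x":0,"y":0,"z":0,"rx":0,"ry":0,"rz":0,"fingers":1},{"x":0,"y":0,"z":0,"rx":0,"ry":0,"rz":0,"fingers":1},{"x":0,"y":0,"z":0,"rx":0,"ry":0,"rz":0,"fingers":1},{"x":0,"y":0,"z":0,"rx":0,"ry":0,"rz":0,"fingers":1},{"x":0,"y":0,"z":0,"rx":0,"ry":0,"rz":0,"fingers":1},{"x":0,"y":0,"z":0,"rx":0,"ry":0,"rz":0,"fingers":1},{"x":0,"y":0,"z":0,"rx":0,"ry":0,"rz":0,"fingers":1}]' 40
python3 - <<'E'
from fit import *
delta(None)
im,D=bot.capture("side");np.savez("pics/side6.npz",im=im,D=D);X,C=cloud("side",im,D)
q=np.c_[(X[:,:2]-CC)@EX,(X[:,:2]-CC)@EY,X[:,2]]
s=q[(abs(q[:,1])<.09)&(abs(q[:,0])<.075)&(q[:,2]>.06)&(q[:,2]<.22)];print("lid top z",np.percentile(s[:,2],[5,25,50,75,95]))
l=q[(q[:,0]>.076)&(q[:,0]<.14)&(abs(q[:,1])<.03)&(q[:,2]>.02)];print("latch",len(l),l.min(0),l.max(0))
for k in("keeper","loop_bar","lever_tip"):
    for o in bot.tip_of("side",k)[:2]:
        d=dep(D,o["position"]);w=px2w("side",o["position"],depth=d);print(k,np.round(o["position"],1),round(o["conf"],2),(w[:2]-CC)@EX,(w[:2]-CC)@EY,w[2])
u=w2px("side",case(.09,0,.07))[0].astype(int)
cv2.imwrite("pics/crop7.png",cv2.resize(im[u[1]-45:u[1]+45,u[0]-70:u[0]+50],(800,600),interpolation=3)[:,:,::-1]);print(u)
E
```

```text
time_s: 14.23
tool_pos: [0.5483, 0.2392, 0.2988]
tool_rot: [0.673, 0.739, 0.0, 0.0]
wrist_force: [-0.4, -0.1, 0.2]
opening: -0.0002
gripper_force: 0.0
t 14.23 pos [0.5483 0.2392 0.2988] tz [ 0.  0. -1.] yawY 5.36 F [-0.4 -0.1  0.2] open -0.0002 grip 0.0
lid top z [0.0807 0.1    0.101  0.1018 0.1029]
latch 53 [ 0.0761 -0.0299  0.0621] [0.1264 0.0294 0.377 ]
keeper [232.7 124.9] 0.95 0.0704128141916136 -0.015034350435963621 0.10069798144053171
loop_bar [290.1 220.8] 0.49 -0.04432563859225863 -0.4844460773299672 0.11185878599446403
loop_bar [246.5 126.2] 0.44 0.12743958708349581 0.0005310527263688043 0.07458826977772948
lever_tip [244.1 129.2] 0.4 0.11940146086324802 0.002665765791563298 0.06514419683631978
[236 130]
```

View pics/crop7.png

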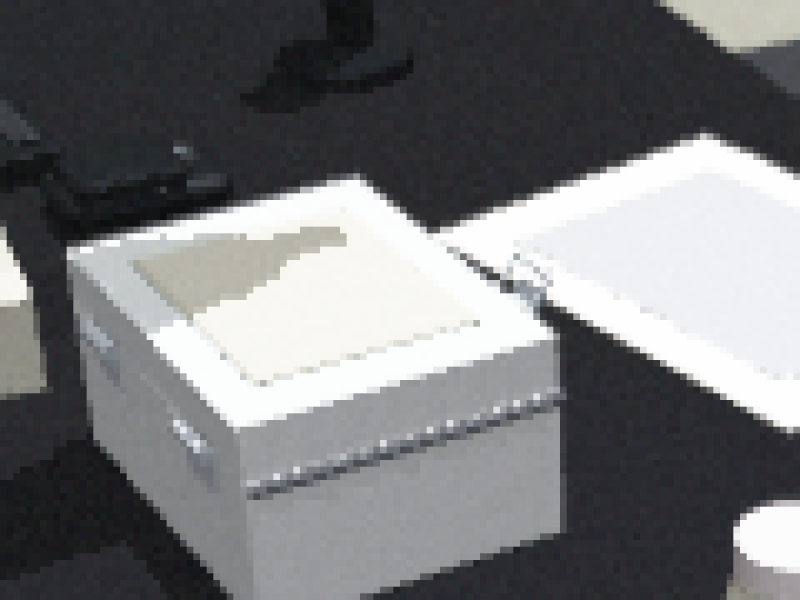

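The crop shows the lid shut (top at z ≈ 0.102) and the loop still leaning outward at (528,268). I'll go outside the loop with closed fingers and push its bar inward.

```bash
python3 -m pendant '[{"x":-11.4,"y":27.7,"z":0,"rx":0,"ry":0,"rz":0,"fingers":1},{"x":-11.4,"y":27.7,"z":0,"rx":0,"ry":0,"rz":0,"fingers":1},{"x":-11.4,"y":27.7,"z":0,"rx":0,"ry":0,"rz":0,"fingers":1},{"x":-11.4,"y":27.7,"z":0,"rx":0,"ry":0,"rz":0,"fingers":1},{"x":0,"y":0,"z":37,"rx":0,"ry":0,"rz":0,"fingers":1},{"x":0,"y":0,"z":37,"rx":0,"ry":0,"rz":0,"fingers":1},{"x":0,"y":0,"z":37,"rx":0,"ry":0,"rz":0,"fingers":1},{"x":0,"y":0,"z":37,"rx":0,"ry":0,"rz":0,"fingers":1},{"x":0,"y":0,"z":0,"rx":0,"ry":0,"rz":0,"fingers":1},{"x":0,"y":0,"z":0,"rx":0,"ry":0,"rz":0,"fingers":1}]' 40
python3 - <<'E'
from fit import *
delta(case(.155,0,.086))
im,D=bot.capture("top");np.savez("pics/top7.npz",im=im,D=D);X,C=cloud("top",im,D)
q=np.c_[(X[:,:2]-CC)@EX,(X[:,:2]-CC)@EY,X[:,2]]
im,D=bot.capture("side");np.savez("pics/side7.npz",im=im,D=D);X,C=cloud("side",im,D)
q2=np.c_[(X[:,:2]-CC)@EX,(X[:,:2]-CC)@EY,X[:,2]]
f=np.load("pics/top0.npz");X,C=cloud("top",f["im"],f["D"]);q0=np.c_[(X[:,:2]-CC)@EX,(X[:,:2]-CC)@EY,X[:,2]]
l=q0[(q0[:,0]>.078)&(q0[:,0]<.14)&(abs(q0[:,1])<.03)&(q0[:,2]>.02)];print("latch top0");print(l[np.argsort(-l[:,0])][::5][:22])
s=q2[(q2[:,2]<.3)&(q2[:,2]>.11)&(abs(q2[:,0]-.155)<.05)&(abs(q2[:,1])<.06)];print("fingers seen",len(s),"min",s.min(0));b=s[s[:,2]<s[:,2].min()+.03];print(b.min(0),b.max(0))
E
```

```text
time_s: 15.27
tool_pos: [0.6613, 0.2039, 0.149]
tool_rot: [0.673, 0.739, -0.002, -0.001]
wrist_force: [-0.3, 0.3, 0.3]
opening: 0.0005
gripper_force: 0.0
t 15.27 pos [0.6613 0.2039 0.149 ] tz [-0.005 -0.002 -1.   ] yawY 5.36 F [-0.3  0.3  0.3] open 0.0005 grip 0.0
  shift mm [ 0.   1.8 63. ]
latch top0
[[ 0.1242 -0.0127  0.0823]
 [ 0.1229  0.0053  0.0854]
 [ 0.1221 -0.006   0.084 ]
 [ 0.1215 -0.0076  0.0728]
 [ 0.1211 -0.002   0.0784]
 [ 0.1208  0.0078  0.085 ]
 [ 0.1202  0.0065  0.0737]
 [ 0.1198 -0.0004  0.0728]
 [ 0.1193 -0.0032  0.0745]
 [ 0.1187  0.0057  0.0684]
 [ 0.1177  0.0166  0.0799]
 [ 0.117  -0.0166  0.0807]
 [ 0.1159  0.0032  0.0694]
 [ 0.1154 -0.0101  0.0658]
 [ 0.1141  0.0021  0.0652]
 [ 0.1138 -0.0046  0.0635]
 [ 0.1128 -0.0081  0.0678]
 [ 0.112   0.017   0.0718]
 [ 0.1116 -0.0022  0.064 ]
 [ 0.1102 -0.0105  0.0683]
 [ 0.1097  0.0007  0.0626]
 [ 0.1085 -0.0093  0.0644]]
fingers seen 1062 min [ 0.1055 -0.0409  0.1424]
[ 0.1418 -0.0153  0.1424] [0.1677 0.0081 0.1722]
```

```bash
python3 -m pendant '[{"x":0,"y":0,"z":32,"rx":0,"ry":0,"rz":0,"fingers":1},{"x":0,"y":0,"z":30,"rx":0,"ry":0,"rz":0,"fingers":1},{"x":0,"y":-9,"z":0,"rx":0,"ry":0,"rz":0,"fingers":1},{"x":0,"y":-9,"z":0,"rx":0,"ry":0,"rz":0,"fingers":1},{"x":0,"y":-5,"z":-1.5,"rx":0,"ry":0,"rz":0,"fingers":1},{"x":0,"y":-5,"z":-1.5,"rx":0,"ry":0,"rz":0,"fingers":1},{"x":0,"y":-4,"z":-1.5,"rx":0,"ry":0,"rz":0,"fingers":1},{"x":0,"y":-4,"z":-1.5,"rx":0,"ry":0,"rz":0,"fingers":1},{"x":0,"y":-4,"z":-1,"rx":0,"ry":0,"rz":0,"fingers":1},{"x":0,"y":-4,"z":-1,"rx":0,"ry":0,"rz":0,"fingers":1},{"x":0,"y":-4,"z":-1,"rx":0,"ry":0,"rz":0,"fingers":1},{"x":0,"y":-2,"z":0,"rx":0,"ry":0,"rz":0,"fingers":1},{"x":0,"y":0,"z":0,"rx":0,"ry":0,"rz":0,"fingers":1}]' 40
python3 - <<'E'
from fit import *
delta(case(.104,0,.096))
im,D=bot.capture("side");np.savez("pics/side8.npz",im=im,D=D)
u=w2px("side",case(.09,0,.07))[0].astype(int)
cv2.imwrite("pics/crop8.png",cv2.resize(im[u[1]-30:u[1]+30,u[0]-40:u[0]+40],(800,600),interpolation=3)[:,:,::-1])
E
```

```text
time_s: 16.45
tool_pos: [0.6115, 0.1994, 0.0972]
tool_rot: [0.673, 0.739, -0.001, -0.001]
wrist_force: [-0.2, -0.4, 0.4]
opening: 0.0001
gripper_force: 0.0
t 16.45 pos [0.6115 0.1994 0.0972] tz [-0.002 -0.    -1.   ] yawY 5.37 F [-0.2 -0.4  0.4] open 0.0001 grip 0.0
  shift mm [-0.2  0.6  1.2]
```

View pics/crop8.png

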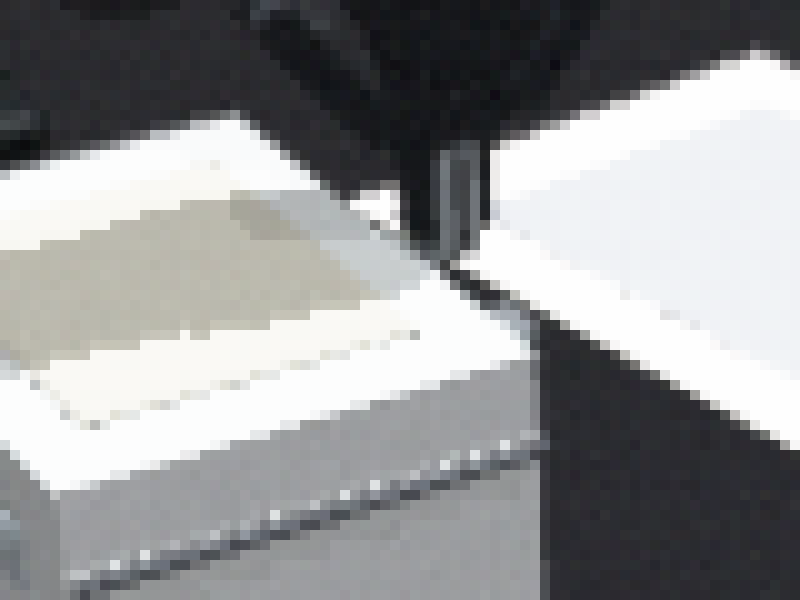

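The crop shows the fingers at (465,200) just outside the lid front and the lever at (515,315); no loop shows outside the fingers. I'll back off and check.

```bash
python3 -m pendant '[{"x":0,"y":10,"z":0,"rx":0,"ry":0,"rz":0,"fingers":1},{"x":0,"y":20,"z":0,"rx":0,"ry":0,"rz":0,"fingers":1},{"x":0,"y":25,"z":-20,"rx":0,"ry":0,"rz":0,"fingers":1},{"x":0,"y":15,"z":-30,"rx":0,"ry":0,"rz":0,"fingers":1},{"x":0,"y":0,"z":0,"rx":0,"ry":0,"rz":0,"fingers":1}]' 40
python3 - <<'E'
from fit import *
delta(None)
for c in("side","top"):
    im,D=bot.capture(c);np.savez(f"pics/{c}9.npz",im=im,D=D);X,C=cloud(c,im,D)
    q=np.c_[(X[:,:2]-CC)@EX,(X[:,:2]-CC)@EY,X[:,2]]
    l=q[(q[:,0]>.079)&(q[:,0]<.135)&(abs(q[:,1])<.03)&(q[:,2]>.02)&(q[:,2]<.11)];print(c,len(l));print(l[np.argsort(-l[:,0])][::max(1,len(l)//14)])
    print("high pts z>.078, x>.095:",(l[(l[:,2]>.078)&(l[:,0]>.095)]))
    for k in("loop_bar","lever_tip","keeper"):
        for o in bot.tip_of(c,k)[:1]:
            d=dep(D,o["position"]);w=px2w(c,o["position"],depth=d);print(k,np.round(o["position"],1),round(o["conf"],2),np.round([(w[:2]-CC)@EX,(w[:2]-CC)@EY,w[2]],4))
E
```

```text
time_s: 16.92
tool_pos: [0.6915, 0.2064, 0.1536]
tool_rot: [0.674, 0.739, 0.006, 0.005]
wrist_force: [1.9, -0.5, 1.1]
opening: -0.0001
gripper_force: 0.0
t 16.92 pos [0.6915 0.2064 0.1536] tz [ 0.015  0.002 -1.   ] yawY 5.32 F [ 1.9 -0.5  1.1] open -0.0001 grip 0.0
side 17
[[ 0.1307 -0.0092  0.0571]
 [ 0.1306  0.0105  0.0559]
 [ 0.1297 -0.0043  0.0552]
 [ 0.1284 -0.0001  0.0574]
 [ 0.1277 -0.0075  0.05  ]
 [ 0.1277  0.0054  0.0552]
 [ 0.1267 -0.0095  0.0547]
 [ 0.1267 -0.0028  0.0518]
 [ 0.1261  0.0028  0.0532]
 [ 0.1259 -0.0045  0.0564]
 [ 0.1257  0.0087  0.0543]
 [ 0.0939  0.0084  0.088 ]
 [ 0.0913 -0.0099  0.0893]
 [ 0.0912 -0.0036  0.0901]
 [ 0.0909  0.0162  0.089 ]
 [ 0.0818 -0.0085  0.0981]
 [ 0.0794  0.0203  0.1007]]
high pts z>.078, x>.095: []
keeper [234.3 124.5] 0.77 [ 0.0772 -0.0127  0.0993]
top 207
[[ 0.1297 -0.0011  0.0566]
 [ 0.1261  0.0114  0.0557]
 [ 0.1232 -0.0019  0.052 ]
 [ 0.1197 -0.0055  0.0568]
 [ 0.1161  0.0028  0.0538]
 [ 0.112   0.0105  0.0532]
 [ 0.1087  0.0008  0.0538]
 [ 0.1047  0.0066  0.0513]
 [ 0.1011 -0.0077  0.0512]
 [ 0.0965 -0.0156  0.0455]
 [ 0.0915  0.001   0.0899]
 [ 0.0902  0.013   0.0893]
 [ 0.0889 -0.0053  0.0879]
 [ 0.0867  0.001   0.0909]
 [ 0.0842  0.0031  0.0761]]
high pts z>.078, x>.095: []
loop_bar [320.6 181.8] 0.56 [-0.0115 -0.4216  0.117 ]
lever_tip [134.  142.5] 0.69 [0.1217 0.002  0.0555]
keeper [132.6 154.6] 0.81 [ 0.0878 -0.0019  0.0878]
```

The loop bar now sits at about x' = 0.090, z = 0.089 (y' from -0.016 to +0.016), so it is resting on the keeper's lip top. The lever has drifted to about 1.65. I'll nudge the bar in over the lip with the fingertips kept just above the lip.

```bash
python3 -m pendant '[{"x":0,"y":-30,"z":30,"rx":0,"ry":0,"rz":0,"fingers":1},{"x":0,"y":-30,"z":27,"rx":0,"ry":0,"rz":0,"fingers":1},{"x":0,"y":0,"z":0,"rx":0,"ry":0,"rz":0,"fingers":1},{"x":0,"y":0,"z":0,"rx":0,"ry":0,"rz":0,"fingers":1}]' 40
python3 -c "
from h import *
delta(case(.097,0.001,.0957))"
```

```text
time_s: 17.65
tool_pos: [0.6217, 0.2003, 0.0905]
tool_rot: [0.673, 0.739, -0.002, -0.001]
wrist_force: [-0.1, 0.2, 1.1]
opening: -0.0002
gripper_force: 0.0
t 17.65 pos [0.6217 0.2003 0.0905] tz [-0.004 -0.001 -1.   ] yawY 5.38 F [-0.1  0.2  1.1] open -0.0002 grip 0.0
  shift mm [  0.9 -16.7  -5.2]
```

```bash
python3 -m pendant '[{"x":0,"y":0,"z":-3,"rx":0,"ry":0,"rz":0,"fingers":1},{"x":0,"y":0,"z":0,"rx":0,"ry":0,"rz":0,"fingers":1},{"x":0,"y":0,"z":0,"rx":0,"ry":0,"rz":0,"fingers":1}]' 40
python3 -c "
from h import *
delta(case(.097,0.001,.0957))"
```

```text
time_s: 17.9
tool_pos: [0.6261, 0.2008, 0.0959]
tool_rot: [0.673, 0.739, 0.002, 0.001]
wrist_force: [0.3, -0.5, -0.1]
opening: -0.0002
gripper_force: 0.0
t 17.9 pos [0.6261 0.2008 0.0959] tz [ 0.004  0.001 -1.   ] yawY 5.36 F [ 0.3 -0.5 -0.1] open -0.0002 grip 0.0
  shift mm [  0.8 -21.1   0.2]
```

```bash
python3 -m pendant '[{"x":0,"y":-5,"z":0,"rx":0,"ry":0,"rz":0,"fingers":1},{"x":0,"y":-5,"z":0,"rx":0,"ry":0,"rz":0,"fingers":1},{"x":0,"y":-3,"z":0,"rx":0,"ry":0,"rz":0,"fingers":1},{"x":0,"y":-2,"z":0,"rx":0,"ry":0,"rz":0,"fingers":1},{"x":0,"y":-2,"z":0,"rx":0,"ry":0,"rz":0,"fingers":1},{"x":0,"y":-2,"z":0,"rx":0,"ry":0,"rz":0,"fingers":1},{"x":0,"y":-2,"z":0,"rx":0,"ry":0,"rz":0,"fingers":1},{"x":0,"y":-1,"z":0,"rx":0,"ry":0,"rz":0,"fingers":1},{"x":0,"y":0,"z":0,"rx":0,"ry":0,"rz":0,"fingers":1},{"x":0,"y":0,"z":0,"rx":0,"ry":0,"rz":0,"fingers":1}]' 40
python3 -c "
from h import *
delta(case(.097,0.001,.0957))"
```

```text
time_s: 18.73
tool_pos: [0.6023, 0.1985, 0.095]
tool_rot: [0.673, 0.739, 0.001, 0.0]
wrist_force: [2.0, 0.0, 4.7]
opening: 0.0002
gripper_force: 2.1
t 18.73 pos [0.6023 0.1985 0.095 ] tz [ 0.001  0.    -1.   ] yawY 5.35 F [2.  0.  4.7] open 0.0002 grip 2.1
  shift mm [ 0.9  2.8 -0.7]
```

```bash
python3 -m pendant '[{"x":0,"y":0,"z":-10,"rx":0,"ry":0,"rz":0,"fingers":1},{"x":0,"y":15,"z":-10,"rx":0,"ry":0,"rz":0,"fingers":1},{"x":0,"y":25,"z":-20,"rx":0,"ry":0,"rz":0,"fingers":1},{"x":0,"y":25,"z":-20,"rx":0,"ry":0,"rz":0,"fingers":1},{"x":0,"y":15,"z":0,"rx":0,"ry":0,"rz":0,"fingers":1},{"x":0,"y":0,"z":0,"rx":0,"ry":0,"rz":0,"fingers":1},{"x":0,"y":0,"z":0,"rx":0,"ry":0,"rz":0,"fingers":1}]' 40
python3 - <<'E'
from fit import *
delta(None)
for c in("side","top"):
    im,D=bot.capture(c);np.savez(f"pics/{c}10.npz",im=im,D=D);X,C=cloud(c,im,D)
    q=np.c_[(X[:,:2]-CC)@EX,(X[:,:2]-CC)@EY,X[:,2]]
    l=q[(q[:,0]>.079)&(q[:,0]<.135)&(abs(q[:,1])<.03)&(q[:,2]>.02)&(q[:,2]<.11)]
    lv=l[(l[:,2]<.075)&(abs(l[:,1])<.009)];print(c,"lever",len(lv))
    if len(lv)>3:p=np.polyfit(lv[:,0],lv[:,2],1);print(" slope",p[0],"phi",np.pi/2+np.arctan(p[0]))
    h=l[l[:,2]>.078];print(h[np.argsort(h[:,0])])
t=np.load("pics/top10.npz")["im"];u=w2px("top",case(.095,0,.07))[0].astype(int);s=np.load("pics/side10.npz")["im"];v=w2px("side",case(.09,0,.08))[0].astype(int)
cv2.imwrite("pics/crop9.png",np.hstack([cv2.resize(t[u[1]-20:u[1]+20,u[0]-20:u[0]+20],(400,400),interpolation=0),cv2.resize(s[v[1]-20:v[1]+20,v[0]-20:v[0]+20],(400,400),interpolation=0)])[:,:,::-1])
E
```

```text
time_s: 19.32
tool_pos: [0.6799, 0.2057, 0.1539]
tool_rot: [0.673, 0.739, -0.001, -0.001]
wrist_force: [-0.7, -0.5, -0.2]
opening: 0.0002
gripper_force: 0.0
t 19.32 pos [0.6799 0.2057 0.1539] tz [-0.003 -0.001 -1.   ] yawY 5.35 F [-0.7 -0.5 -0.2] open 0.0002 grip 0.0
side lever 12
 slope 0.3426248552971893 phi 1.9008858127149488
[[ 0.0798 -0.019   0.0995]
 [ 0.0801 -0.012   0.1   ]
 [ 0.0801  0.0219  0.0999]
 [ 0.0803 -0.0246  0.0983]]
top lever 123
 slope 0.28528030742762023 phi 1.8486947146130832
[[ 0.079  -0.0019  0.0944]
 [ 0.0791 -0.0037  0.0925]
 [ 0.0803  0.0023  0.0877]
 [ 0.0805  0.0087  0.0897]
 [ 0.0807  0.005   0.0863]
 [ 0.0809 -0.0147  0.0898]
 [ 0.0811  0.0078  0.0848]
 [ 0.0812  0.0119  0.0868]
 [ 0.0814  0.0142  0.0868]
 [ 0.0815 -0.0156  0.0845]
 [ 0.082  -0.0169  0.0804]
 [ 0.0824 -0.008   0.0825]
 [ 0.0827 -0.0056  0.0821]
 [ 0.0827 -0.0035  0.0829]
 [ 0.0828  0.0187  0.0793]
 [ 0.0831 -0.0008  0.0817]
 [ 0.0833  0.0014  0.0821]
 [ 0.0834  0.0037  0.0823]
 [ 0.0836  0.0059  0.0826]
 [ 0.0842  0.009   0.08  ]
 [ 0.0851 -0.0076  0.0804]
 [ 0.0852 -0.0013  0.0831]
 [ 0.0854 -0.0051  0.0796]
 [ 0.0854 -0.0031  0.0808]
 [ 0.0858  0.0037  0.0819]
 [ 0.0861  0.0022  0.0789]
 [ 0.0864  0.0087  0.0808]
 [ 0.0864  0.0067  0.0795]
 [ 0.0865 -0.0072  0.087 ]
 [ 0.0866 -0.0051  0.0878]
 [ 0.087  -0.0084  0.0829]
 [ 0.087  -0.0023  0.0862]
 [ 0.0872  0.0019  0.0878]
 [ 0.0873  0.0002  0.0856]
 [ 0.0876  0.0045  0.0866]
 [ 0.0881  0.0074  0.0849]
 [ 0.0883  0.0097  0.0849]
 [ 0.0886 -0.0058  0.0898]
 [ 0.0889 -0.0072  0.0864]]
```

View pics/crop9.png

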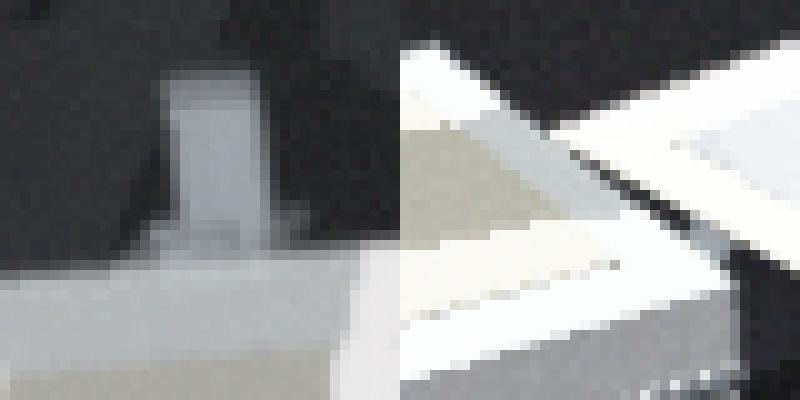

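The crop shows the bar behind the keeper's lip, ends at x' ≈ 0.081 and lip at x' ≈ 0.088, with the lever up at about 1.88. Next I'll tilt the tool by 0.5 rad so the gripper body clears the lid, then press the lever down.

```bash
python3 -m pendant '[{"x":0,"y":0,"z":0,"rx":0.1,"ry":0,"rz":0,"fingers":1},{"x":0,"y":0,"z":0,"rx":0.1,"ry":0,"rz":0,"fingers":1},{"x":0,"y":0,"z":0,"rx":0.1,"ry":0,"rz":0,"fingers":1},{"x":0,"y":0,"z":0,"rx":0.1,"ry":0,"rz":0,"fingers":1},{"x":0,"y":0,"z":0,"rx":0.1,"ry":0,"rz":0,"fingers":1},{"x":0,"y":0,"z":0,"rx":0,"ry":0,"rz":0,"fingers":1},{"x":0,"y":0,"z":0,"rx":0,"ry":0,"rz":0,"fingers":1}]' 40
python3 -c "
from h import *
delta(case(.127,0.0005,.085))
s=bot.sense();print(s['qpos'])
P=np.array([[127,85],[129,62],[130,52],[129,43],[125.8,36.5],[121,28],[116,24],[111,21],[106,21]])/1000
R=Ro.from_quat(s['tool_rot']).as_matrix()
for a,b in zip(P,P[1:]): print(np.round(R.T@(case(b[0],0,b[1])-case(a[0],0,a[1]))*1000,1))"
```

```text
time_s: 20.0
tool_pos: [0.6799, 0.2054, 0.1521]
tool_rot: [0.652, 0.716, -0.184, -0.167]
wrist_force: [0.2, -0.7, -0.1]
opening: -0.0002
gripper_force: 0.0
t 20.0 pos [0.6799 0.2054 0.1521] tz [-0.48  -0.046 -0.876] yawY 5.31 F [ 0.2 -0.7 -0.1] open -0.0002 grip 0.0
  shift mm [ 0.7 -7.2 80.6]
[-0.51035818  0.91004982  0.38004304  1.34685309 -0.34612979  1.45682972
  0.03422024]
[ 0.  12.8 19.2]
[0.  5.7 8.3]
[0.  3.5 8.4]
[0.  0.3 7.2]
[ 0.  -0.1  9.8]
[ 0.  -2.4  5.9]
[ 0.  -2.9  5. ]
[ 0.  -4.4  2.4]
```

```bash
python3 -m pendant '[{"x":0.7,"y":-2,"z":30,"rx":0,"ry":0,"rz":0,"fingers":1},{"x":0,"y":-3,"z":30,"rx":0,"ry":0,"rz":0,"fingers":1},{"x":0,"y":-2,"z":20,"rx":0,"ry":0,"rz":0,"fingers":1},{"x":0,"y":0,"z":0,"rx":0,"ry":0,"rz":0,"fingers":1},{"x":0,"y":0,"z":0,"rx":0,"ry":0,"rz":0,"fingers":1},{"x":0,"y":4,"z":6.5,"rx":0,"ry":0,"rz":0,"fingers":1},{"x":0,"y":4.5,"z":6.5,"rx":0,"ry":0,"rz":0,"fingers":1},{"x":0,"y":4.3,"z":6.2,"rx":0,"ry":0,"rz":0,"fingers":1},{"x":0,"y":0,"z":0,"rx":0,"ry":0,"rz":0,"fingers":1}]' 40
python3 -c "
from h import *
delta(case(.129,0.0005,.062))"
```

```text
time_s: 20.75
tool_pos: [0.6402, 0.2026, 0.0636]
tool_rot: [0.653, 0.717, -0.182, -0.166]
wrist_force: [1.2, -0.0, 0.3]
opening: -0.0001
gripper_force: 0.5
t 20.75 pos [0.6402 0.2026 0.0636] tz [-0.475 -0.045 -0.879] yawY 5.35 F [ 1.2 -0.   0.3] open -0.0001 grip 0.5
  shift mm [-0.2 -2.1  3. ]
```

```bash
python3 -m pendant '[{"x":0,"y":1,"z":4,"rx":0,"ry":0,"rz":0,"fingers":1},{"x":0,"y":2.5,"z":7,"rx":0,"ry":0,"rz":0,"fingers":1},{"x":0,"y":2,"z":4.5,"rx":0,"ry":0,"rz":0,"fingers":1},{"x":0,"y":1.5,"z":4,"rx":0,"ry":0,"rz":0,"fingers":1},{"x":0,"y":0.3,"z":4,"rx":0,"ry":0,"rz":0,"fingers":1},{"x":0,"y":0,"z":3.2,"rx":0,"ry":0,"rz":0,"fingers":1},{"x":0,"y":0,"z":0,"rx":0,"ry":0,"rz":0,"fingers":1}]' 40
python3 -c "
from h import *
delta(case(.1258,0.0005,.0365))"
```

```text
time_s: 21.33
tool_pos: [0.6316, 0.2019, 0.0367]
tool_rot: [0.652, 0.716, -0.184, -0.167]
wrist_force: [-0.1, -0.1, 0.2]
opening: -0.0002
gripper_force: 0.4
t 21.33 pos [0.6316 0.2019 0.0367] tz [-0.479 -0.045 -0.877] yawY 5.35 F [-0.1 -0.1  0.2] open -0.0002 grip 0.4
  shift mm [-0.2  2.  -0.8]
```

```bash
python3 -m pendant '[{"x":0,"y":1,"z":4,"rx":0,"ry":0,"rz":0,"fingers":1},{"x":0,"y":0.5,"z":4.5,"rx":0,"ry":0,"rz":0,"fingers":1},{"x":0,"y":-1.2,"z":3,"rx":0,"ry":0,"rz":0,"fingers":1},{"x":0,"y":-1.2,"z":2.9,"rx":0,"ry":0,"rz":0,"fingers":1},{"x":0,"y":0,"z":0,"rx":0,"ry":0,"rz":0,"fingers":1}]' 40
python3 - <<'E'
from h import *
delta(case(.111,0.0005,.021))
im,D=bot.capture("top");np.savez("pics/top11.npz",im=im,D=D)
E
```

```text
time_s: 21.75
tool_pos: [0.6238, 0.2013, 0.0246]
tool_rot: [0.652, 0.716, -0.184, -0.167]
wrist_force: [-0.1, -0.3, -0.3]
opening: -0.0
gripper_force: 0.1
t 21.75 pos [0.6238 0.2013 0.0246] tz [-0.479 -0.045 -0.877] yawY 5.36 F [-0.1 -0.3 -0.3] open -0.0 grip 0.1
  shift mm [-0.4 -2.5  5.5]
```

```bash
python3 -m pendant '[{"x":0,"y":-1.5,"z":2.8,"rx":0,"ry":0,"rz":0,"fingers":1},{"x":0,"y":-1.5,"z":2.7,"rx":0,"ry":0,"rz":0,"fingers":1},{"x":0,"y":-2.2,"z":1.2,"rx":0,"ry":0,"rz":0,"fingers":1},{"x":0,"y":-2.2,"z":1.2,"rx":0,"ry":0,"rz":0,"fingers":1},{"x":0,"y":0,"z":0,"rx":0,"ry":0,"rz":0,"fingers":1},{"x":0,"y":0,"z":0,"rx":0,"ry":0,"rz":0,"fingers":1}]' 40
python3 - <<'E'
from fit import *
delta(case(.106,0.0005,.021))
for c in("side","top"):
    im,D=bot.capture(c);np.savez(f"pics/{c}12.npz",im=im,D=D);X,C=cloud(c,im,D)
    q=np.c_[(X[:,:2]-CC)@EX,(X[:,:2]-CC)@EY,X[:,2]]
    l=q[(q[:,0]>.0785)&(q[:,0]<.135)&(abs(q[:,1])<.025)&(q[:,2]>.004)&(q[:,2]<.098)];print(c,len(l));print(l[np.argsort(-l[:,2])][::max(1,len(l)//25)])
E
```

```text
time_s: 22.3
tool_pos: [0.6145, 0.2004, 0.0221]
tool_rot: [0.652, 0.716, -0.183, -0.167]
wrist_force: [-0.1, 0.4, -0.4]
opening: 0.0003
gripper_force: 0.0
t 22.3 pos [0.6145 0.2004 0.0221] tz [-0.477 -0.045 -0.878] yawY 5.36 F [-0.1  0.4 -0.4] open 0.0003 grip 0.0
  shift mm [-0.3  0.1  1.2]
side 124
[[ 0.1321 -0.0151  0.098 ]
 [ 0.1312 -0.0101  0.0962]
 [ 0.0945 -0.0177  0.0951]
 [ 0.1276 -0.01    0.0936]
 [ 0.1205 -0.0031  0.0926]
 [ 0.096   0.0052  0.0922]
 [ 0.0943  0.0089  0.0911]
 [ 0.1295 -0.0192  0.0899]
 [ 0.1249 -0.0144  0.0892]
 [ 0.1005 -0.0126  0.088 ]
 [ 0.1251 -0.0076  0.0863]
 [ 0.0973 -0.0118  0.085 ]
 [ 0.1315 -0.0156  0.0845]
 [ 0.1216 -0.007   0.0835]
 [ 0.1214  0.0057  0.0818]
 [ 0.1271 -0.0036  0.0806]
 [ 0.1263 -0.018   0.0798]
 [ 0.1023 -0.0086  0.0788]
 [ 0.1304  0.0088  0.0782]
 [ 0.1312 -0.0157  0.0776]
 [ 0.1237 -0.016   0.0762]
 [ 0.1269 -0.0167  0.0756]
 [ 0.1174 -0.0139  0.0735]
 [ 0.1292 -0.0123  0.0696]
 [ 0.1166 -0.0085  0.0678]
 [ 0.1226  0.0091  0.0659]
 [ 0.1248 -0.0133  0.0641]
 [ 0.1216 -0.0122  0.0609]
 [ 0.1256 -0.0117  0.0596]
 [ 0.1264 -0.01    0.055 ]
 [ 0.1314 -0.0142  0.0519]]
top 210
[[ 0.1173 -0.0074  0.0979]
 [ 0.1222 -0.0112  0.0941]
 [ 0.1267 -0.0179  0.092 ]
 [ 0.0974 -0.013   0.0888]
 [ 0.088   0.0092  0.0867]
 [ 0.0809  0.0055  0.0847]
 [ 0.0824 -0.0061  0.084 ]
 [ 0.0835  0.0058  0.0832]
 [ 0.0839  0.0084  0.0821]
 [ 0.1178 -0.0073  0.0808]
 [ 0.1202 -0.0095  0.0798]
 [ 0.0966 -0.0125  0.0785]
 [ 0.1162 -0.0102  0.0749]
 [ 0.1154 -0.0059  0.0679]
 [ 0.1195  0.0068  0.0644]
 [ 0.1195  0.0006  0.0611]
 [ 0.0882 -0.0127  0.0548]
 [ 0.1346 -0.0119  0.0507]
 [ 0.092  -0.0106  0.0461]
 [ 0.0902 -0.0053  0.0449]
 [ 0.105  -0.0077  0.0414]
 [ 0.0967  0.0034  0.0383]
 [ 0.0964 -0.0034  0.0364]
 [ 0.0964 -0.0075  0.0336]
 [ 0.1068 -0.0114  0.0275]
 [ 0.1033 -0.009   0.0192]
 [ 0.126  -0.0039  0.0043]]
```

```bash
python3 -m pendant '[{"x":0,"y":-2.2,"z":1.2,"rx":0,"ry":0,"rz":0,"fingers":1},{"x":0,"y":-1.8,"z":1,"rx":0,"ry":0,"rz":0,"fingers":1},{"x":0,"y":0,"z":0,"rx":0,"ry":0,"rz":0,"fingers":1}]' 40
```

```text
time_s: 22.65
tool_pos: [0.6134, 0.2002, 0.0222]
tool_rot: [0.653, 0.717, -0.18, -0.164]
wrist_force: [6.3, 0.2, -1.2]
opening: 0.0001
gripper_force: 2.6
```

```bash
python3 -m pendant '[{"x":0,"y":-3,"z":1.6,"rx":0,"ry":0,"rz":0,"fingers":1},{"x":0,"y":0,"z":0,"rx":0,"ry":0,"rz":0,"fingers":1}]' 40
python3 -m pendant '[{"x":0,"y":10,"z":-6,"rx":0,"ry":0,"rz":0,"fingers":1},{"x":0,"y":15,"z":-10,"rx":0,"ry":0,"rz":0,"fingers":1},{"x":0,"y":10,"z":-30,"rx":0,"ry":0,"rz":0,"fingers":1},{"x":0,"y":10,"z":-35,"rx":0,"ry":0,"rz":0,"fingers":1},{"x":0,"y":10,"z":-35,"rx":0,"ry":0,"rz":0,"fingers":1},{"x":0,"y":0,"z":-35,"rx":0,"ry":0,"rz":0,"fingers":1},{"x":0,"y":0,"z":0,"rx":0,"ry":0,"rz":0,"fingers":1},{"x":0,"y":0,"z":0,"rx":0,"ry":0,"rz":0,"fingers":1}]' 40
python3 - <<'E'
from fit import *
delta(None)
for c in("side","top"):
    im,D=bot.capture(c);np.savez(f"pics/{c}13.npz",im=im,D=D);X,C=cloud(c,im,D)
    q=np.c_[(X[:,:2]-CC)@EX,(X[:,:2]-CC)@EY,X[:,2]]
    l=q[(q[:,0]>.0785)&(q[:,0]<.135)&(abs(q[:,1])<.025)&(q[:,2]>.004)&(q[:,2]<.098)];print(c,len(l));print(l[np.argsort(-l[:,2])][::max(1,len(l)//25)])
    s=q[(abs(q[:,1])<.09)&(abs(q[:,0])<.07)&(q[:,2]>.06)&(q[:,2]<.13)];print("lid z",np.median(s[:,2]))
t=np.load("pics/top13.npz")["im"];u=w2px("top",case(.09,0,.05))[0].astype(int);s=np.load("pics/side13.npz")["im"];v=w2px("side",case(.09,0,.06))[0].astype(int)
cv2.imwrite("pics/crop10.png",np.hstack([cv2.resize(t[u[1]-20:u[1]+20,u[0]-20:u[0]+20],(400,400),interpolation=0),cv2.resize(s[v[1]-20:v[1]+20,v[0]-20:v[0]+20],(400,400),interpolation=0)])[:,:,::-1])
E
```

```text
time_s: 22.82
tool_pos: [0.6132, 0.2002, 0.0223]
tool_rot: [0.654, 0.718, -0.177, -0.161]
wrist_force: [10.4, 1.5, -1.8]
opening: -0.0002
gripper_force: 4.8
time_s: 23.48
tool_pos: [0.7289, 0.2105, 0.1304]
tool_rot: [0.653, 0.717, -0.181, -0.165]
wrist_force: [-0.5, -0.5, -0.3]
opening: 0.0002
gripper_force: 0.0
t 23.48 pos [0.7289 0.2105 0.1304] tz [-0.473 -0.044 -0.88 ] yawY 5.35 F [-0.5 -0.5 -0.3] open 0.0002 grip 0.0
side 1
[[0.0813 0.0175 0.0979]]
lid z 0.10125383918326641
top 58
[[ 0.0787 -0.0044  0.0951]
 [ 0.0867 -0.0009  0.0894]
 [ 0.0864 -0.0053  0.0887]
 [ 0.0803  0.0025  0.0872]
 [ 0.0879  0.0092  0.0868]
 [ 0.0809  0.0074  0.0863]
 [ 0.082  -0.0088  0.0853]
 [ 0.0814  0.0102  0.0845]
 [ 0.088   0.0052  0.0841]
 [ 0.0811  0.0057  0.0838]
 [ 0.0854  0.001   0.0832]
 [ 0.0847 -0.0082  0.0827]
 [ 0.0819 -0.015   0.0822]
 [ 0.0862  0.0083  0.082 ]
 [ 0.0822 -0.0124  0.0814]
 [ 0.0835  0.0018  0.0808]
 [ 0.0861  0.0041  0.0804]
 [ 0.0832 -0.0027  0.0801]
 [ 0.0842  0.0091  0.0798]
 [ 0.0913 -0.0096  0.0516]
 [ 0.0889 -0.0115  0.0502]
 [ 0.0894 -0.0086  0.0484]
 [ 0.09   -0.0036  0.0475]
 [ 0.0921 -0.0105  0.0457]
 [ 0.0899 -0.008   0.0275]
 [ 0.0927 -0.0078  0.0074]
 [ 0.0994  0.0098  0.006 ]
 [ 0.1294 -0.0219  0.0048]
 [ 0.0958 -0.0048  0.0046]]
lid z 0.10270148804215454
```

View pics/crop10.png

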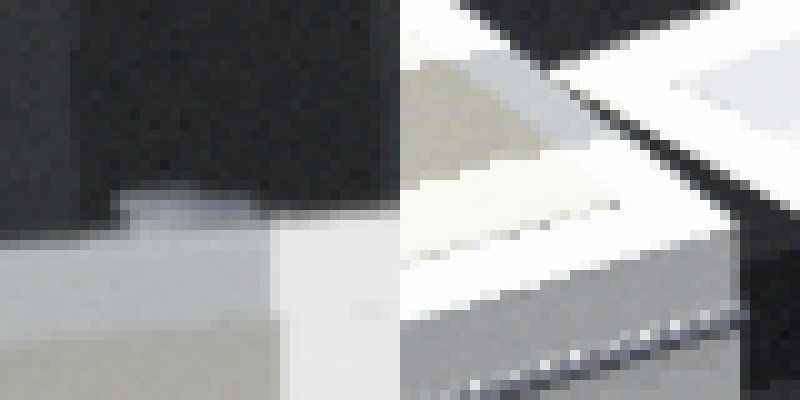

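The crop shows the lever lying flat against the case front at (190,205), outer face at x' ≈ 0.090–0.092. The bar is at x' ≈ 0.082, z ≈ 0.083 behind the lip, and the lid is flush. The robot is clear, so I'll hand in.

```bash
python3 -c "
from workcell import bot
print(bot.hand_in())"
```

```text
the job is handed in; nothing more can be done
None
```

The job is handed in, with no verdict returned: by the last camera readings and the firm 10 N stop at the lever, the long tube lies in the case's middle trough, the lid is shut, the loop sits behind the keeper's lip and the lever is home.

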